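# Stack the packing, mesh the splined valve handle and hold it down

## Robot

A 6-joint arm with a two-finger parallel gripper is mounted at the origin on a cart in front of the work surface, level with it; the furniture and walls round the work are solid. World frame = base frame: x ahead of the robot, y to its left, z up, the work surface at z = 0. Lengths are in mm, angles in rad, forces in N, time in s.
With the tool pointing down it reaches from about 350 to 975 mm from the base axis. Payload 17.4 kg.
Tool frame: the origin (TCP) lies on the centre line of the jaws, within the pads' length; the fingertips stand 8 mm ahead of it and the grasp point (between the pads) lies 11 mm behind it; y points along the fingers, x is the direction in which the jaws open and shut, and the axes are right-handed (so a half turn about y gives the same grasp; the last joint's range is limited). The gripper opens to 85 mm and grips with 20 to 120 N. Pads are 22 mm wide; open, the fingers measure 114 mm over their backs; the gripper's body (76 mm by 85 mm) begins 54 mm behind the grasp point. The pads swing forward as they close: fully open they stand 13 mm farther back than shut.
Start: joints at [1.101, 0.116, 1.442, -0, 1.584, -0.038], TCP at [282.5, 613.047, 239.303] pointing down, gripper open.
Joint ranges: [-2.83, 2.83], [-0.83, 2.19], [0.07, 2.5], [-1.14, 4.28], [0.01, 3], [-2.97, 2.97]. Speed limits (rad/s): [1.89, 1.89, 2.22, 3.14, 3.14, 3.14].

## Interface

Orientations are given as a rotation vector (axis times angle).
In Python, from bench import env gives the robot as it stands. The module is installed in compiled form; this text tells all that it offers.
- The arm moves only by the shell command python3 -m crank 'ROWS'. ROWS is JSON, a list of rows, each a list of 7 numbers: the turn, a rotation vector about the tool's x, y, z normalised to -1 to 1, where 1 is 0.12 rad, then the shift along the tool's x, y, z normalised to -1 to 1, where 1 is 30 mm, then the opening in per cent of the stroke, from 0 (shut) to 100 (fully open). A call has exactly 5 rows; each row shifts and turns the pose as measured when the row begins, along the tool's axes as they then stand; what a row does not reach is not made up. A row lasts 1/12 s, in which the tool goes at most 41.7 mm and 7.16 degrees, less where a joint would pass 70% of its speed; a pose out of reach is approached as far as the arm can. A call with a number of a shift or a turn outside -1 to 1 is refused whole. A call with a gripper value outside its range is refused whole. The fingers move at their own pace and stop on an object; the grip force is fixed at half the most. Time passes only in rows, so rows that do not move let the fingers close, or fill a call up. It gives the time, the measured TCP pose, the force and the opening at its end, in the units of the state.
- env.sense(): the state, without advancing time (a new reading comes with each control period).
- env.get_image(name): name is "scene" or "top"; returns the picture (480x640x3 uint8, red, green, blue); there is no depth.
- env.camera_model(name): a dict with "fovy" (degrees; the focal length in pixels is half the picture's height over the tangent of half this angle, whatever the lens; pixels are square), "cx", "cy" (the principal point, pixels), "cam_to_world" (4x4, takes a point from camera to world coordinates). Camera axes: x right, y up, looking along -z (the intrinsics and any distortion apply to the point x, -y, -z); pixel columns grow to the right and rows downward; lengths in mm; the calibration is good to about 2 mm. A picture is of the moment at which its call begins. camera_model takes no time and is no camera call.
- env.sign_off(): hands the job in, once; it reports no verdict.
The state is a dict: "clock": time; "joints": joint angles; "joint_vel": joint speeds; "joint_efforts": joint torques, N m; "eef_pos": TCP position; "tool_rot": TCP orientation; "contact_force": force on the tool from outside, world axes, zero at the start; "moment": the same for the moment, N m; "width": finger opening in mm.
Only numpy, scipy, OpenCV 4.12 (cv2) and the standard library are available. Lean on these libraries where they do the work, as an engineer would, in place of code of your own. Each camera call takes 0.05 s, during which the arm holds its last target.

## Task

Reassemble the stem of the ball valve strapped in the holding fixture: slide the black packing ring down over the splined stem onto its spring seat, then the brass gland follower, nose down, onto the packing. Then lower the blue butterfly handle over the stem, turn it until its splines mesh, slide it down onto the follower and press it against the packing spring until the seat has gone down most of its travel; finish like that, still gripping the handle and pressing, so that a mate can tighten its grub screw from the side. Leave everything else where it stands.

Things in the scene. Friction and masses are not known exactly. Their poses are not given: they have to be found in the camera images.
- valve: fixed: steel ball valve strapped by two pipe nipples (227 mm overall along y, axis 45 mm up) to a grey plate 104 x 206 x 10 mm; origin under the plate's centre, z up. Straps reach 66 mm, the bonnet flange (92 mm across) with its bolts 91.5 mm, the round stuffing box (69 mm across) has its rim 100 mm up; the stem stands upright over the origin
- stem_tip (a point): centre of the top face of the upright steel stem, 143 mm over the bench; z up, x and y point along two of its four equal keys, 90 degrees apart. Keys: 5 mm wide, 26 mm across over opposite keys, on an 18 mm core, tops rounded, running 26 mm down; below them a plain 26 mm shank
- stem (a joint): angle of the stem in the valve, rad, counterclockwise from above; starts anywhere within +/-0.78. Stiff to turn (0.8 N m): it stands still while the handle is turned lightly on its end
- packing_seat (a point): centre of the top face of the steel spring seat, a 49 mm disc round the stem in the mouth of the stuffing box; 103 mm over the bench and 40 mm below the stem's tip when relaxed (3 mm proud of the rim); moves down with the seat
- spring_seat (a joint): how far the spring seat is pressed down, m: 0 relaxed, 0.008 bottomed. It starts to give at about 6 N and takes 1.5 N more for each mm (18 N at the bottom), the weight of what lies on it included; it springs back when let go
- packing_ring: loose black packing ring lying flat, 48 mm outside, 30 mm bore, 12 mm high, 40 g; origin at the centre of its underside, z up
- gland_follower: loose brass gland follower lying nose down: nose 42 mm across and 6 mm high, on it a flange 50 mm across and 8 mm high, 14 mm in all, 30 mm bore, 120 g; origin at the centre of its underside (the nose), z up
- handle: loose blue butterfly valve handle standing upright, 220 g: round hub 46 mm across, 30 mm high, with two flat gripping faces 47 mm apart on its +y and -y sides (26 mm wide, 2 to 28 mm up); two wings 11 mm thick reach 50 mm out along +x and -x, 11 to 30 mm up. Origin at the centre of the hub's underside, z up
- handle_bore (a point): same point as the handle's origin: the mouth of its 30 mm through bore, with four splines in the lowest 22 mm. The four grooves between them lie along the handle's x and y axes, so it fits the stem's keys in four positions 90 degrees apart, with 1.5 mm (some 8 degrees) of play to either side; elsewhere the splines rest on the ends of the keys
- union_fitting: rusty union fitting standing on end, 47x54x47 mm; loose bystander, origin at the centre of its underside
- pipe_coupling: grey pipe coupling standing on end, 44 mm across, 41 mm high; loose bystander, origin at the centre of its underside
- bell_reducer: dark bell reducer standing on end, 54 mm across, 38 mm high; loose bystander, origin at the centre of its underside
- tape_roll: flat spool of white thread seal tape with tan flanges, 49 mm across, 14 mm high (not a part of the valve); loose bystander, origin at the centre of its underside
- carton: small white carton with an orange lid, 76x53x62 mm; loose bystander, origin at the centre of its underside

How it is judged:
By the outcome, as a careful person would: the job done as asked, in the order asked, and still so for the second after the job is handed in, while the arm keeps its last pose, push and grip.
It also fails if it takes over 72 s, if anything falls off the work surface, if the arm or the gripper's body presses on something with over 40 N, if the wrist force passes 120 N, or if a joint passes its speed limit or range.

## Working session

There is one attempt and no reset: what is moved stays moved. The work goes in short steps, Python scripts to look and compute and a shell command to move; the robot and the scene stay as the last step left them, time stands still between calls to the robot, and variables do not carry over. Pictures are saved under pics/ and viewed, and the job is handed in when it is done.

```bash
mkdir -p pics; ls
python3 - <<'E'
from bench import env
import cv2,json
s=env.sense();print(s)
for n in("scene","top"):
    im=env.get_image(n);cv2.imwrite(f"pics/{n}0.png",im[:,:,::-1]);print(n,env.camera_model(n))
E
```

```text
pics
{'clock': 0.0, 'joints': array([ 1.10117705e+00,  1.16488967e-01,  1.44226109e+00,  1.36585254e-05,
        1.58398496e+00, -3.78014181e-02]), 'joint_vel': array([ 0.00063391, -0.00020208, -0.00052097,  0.0007984 , -0.00075317,
       -0.00106896]), 'joint_efforts': array([ 2.15569753e-04, -7.31995654e+01, -6.32489204e+01, -1.24666971e-05,
        6.30432143e-03, -9.74330010e-05]), 'eef_pos': array([282.42881109, 612.88046757, 238.5627455 ]), 'tool_rot': array([-1.38366185, -0.88477454,  0.88640313]), 'contact_force': array([-0.07127124, -0.12109127, -0.83333735]), 'moment': array([ 0.0506571 , -0.03243469, -0.01541613]), 'width': 85.39996355021556}
scene {'fovy': 44.763698243452716, 'cx': 318.15323743587504, 'cy': 234.15783254082467, 'cam_to_world': array([[ 7.92921609e-01,  2.61156675e-01, -5.50520221e-01,
        -3.03958199e+02],
       [-6.08977261e-01,  3.09192854e-01, -7.30442656e-01,
        -1.13019653e+03],
       [-2.05430570e-02,  9.14438063e-01,  4.04204172e-01,
         6.97221943e+02],
       [ 0.00000000e+00,  0.00000000e+00,  0.00000000e+00,
         1.00000000e+00]])}
top {'fovy': 46.35119768550384, 'cx': 315.5827657412559, 'cy': 236.6972483930719, 'cam_to_world': array([[ 2.61494136e-02,  9.81949517e-01, -1.87326867e-01,
         1.94671900e+02],
       [-9.99653712e-01,  2.62378347e-02, -2.00787687e-03,
        -6.19097355e+01],
       [ 2.94341763e-03,  1.87314502e-01,  9.82295584e-01,
         1.66901689e+03],
       [ 0.00000000e+00,  0.00000000e+00,  0.00000000e+00,
         1.00000000e+00]])}
```

View pics/scene0.png

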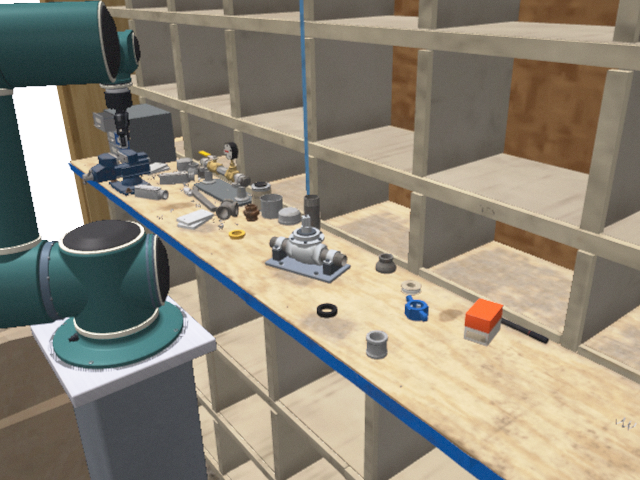

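View pics/top0.png

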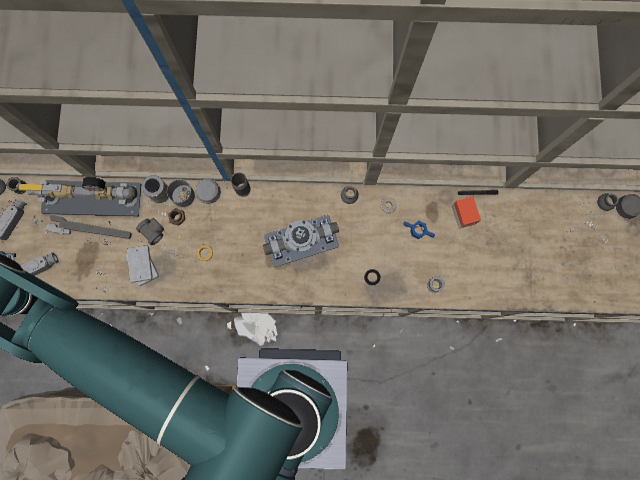

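Run:
```python
import cv2,numpy as np
t=cv2.imread("pics/top0.png");s=cv2.imread("pics/scene0.png")
def crop(im,x,y,w,h,k): return cv2.resize(im[y:y+h,x:x+w],None,fx=k,fy=k,interpolation=cv2.INTER_CUBIC)
cv2.imwrite("pics/c1.png",crop(t,255,200,95,75,8))
cv2.imwrite("pics/c2.png",crop(t,340,180,150,115,5))
cv2.imwrite("pics/c3.png",crop(s,255,190,200,150,4))
cv2.imwrite("pics/c4.png",np.hstack([crop(t,180,230,50,50,8),crop(s,210,210,50,50,8)]))
```

```text
(no output)
```

View pics/c1.png

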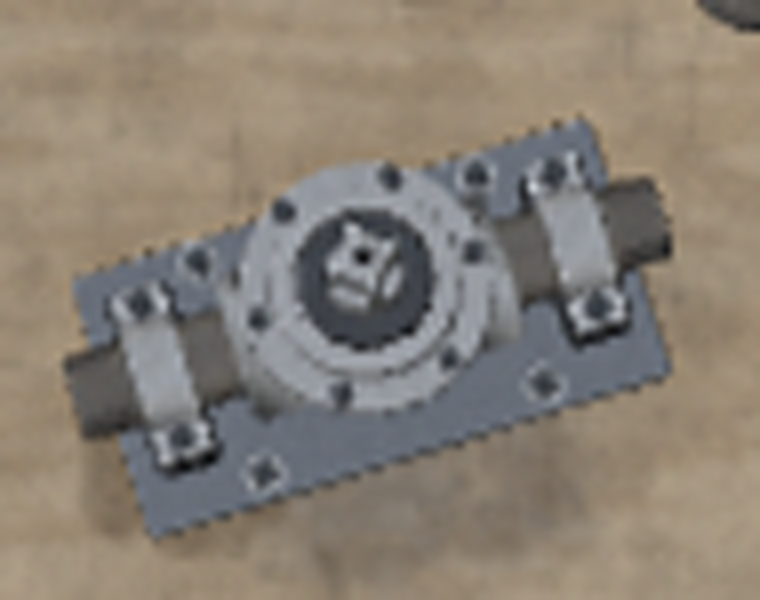

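View pics/c2.png

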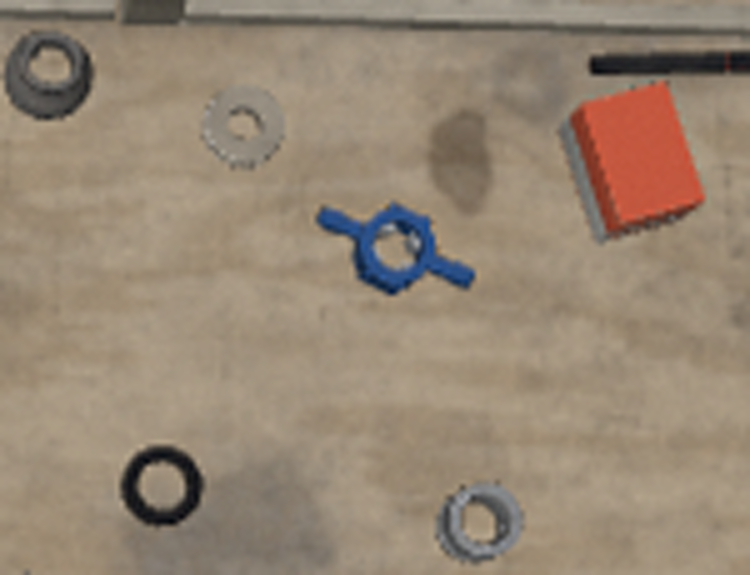

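View pics/c3.png

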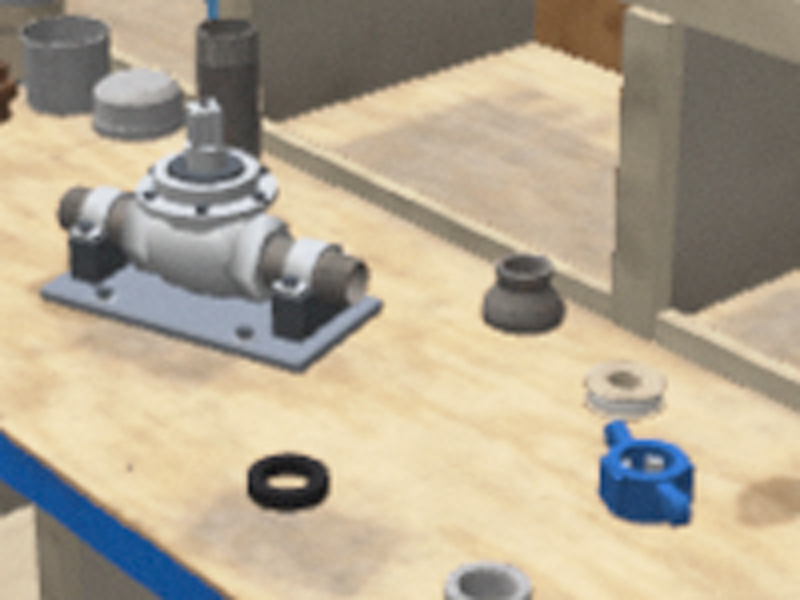

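View pics/c4.png

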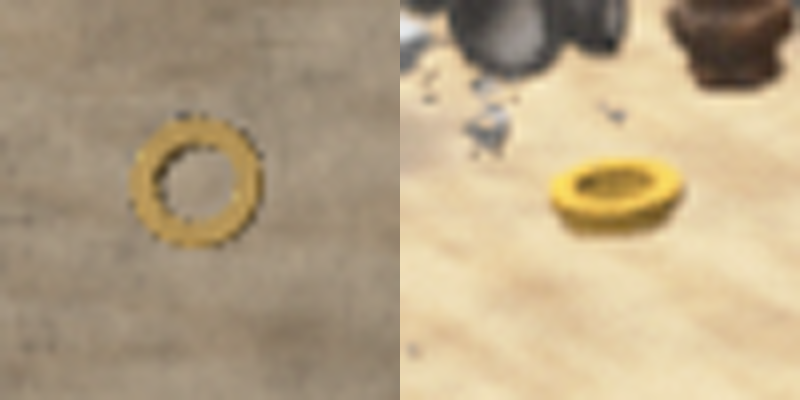

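```bash
cat > h.py <<'E'
import cv2,numpy as np
from scipy.spatial.transform import Rotation as R
from bench import env
CM={n:env.camera_model(n) for n in("scene","top")}
def f(n): return 240/np.tan(np.radians(CM[n]["fovy"])/2)
def proj(n,P):
    c=CM[n];M=np.linalg.inv(c["cam_to_world"]);P=np.atleast_2d(P)
    q=P@M[:3,:3].T+M[:3,3]
    return np.c_[c["cx"]+f(n)*q[:,0]/-q[:,2], c["cy"]-f(n)*q[:,1]/-q[:,2]]
def ray(n,uv):
    c=CM[n];d=np.array([(uv[0]-c["cx"])/f(n),-(uv[1]-c["cy"])/f(n),-1.]);T=c["cam_to_world"]
    return T[:3,3],T[:3,:3]@d
def plane(n,uv,z):
    o,d=ray(n,uv);return o+d*(z-o[2])/d[2]
def tri(u1,u2):
    A=[];b=[]
    for n,u in(("scene",u1),("top",u2)):
        o,d=ray(n,u);d/=np.linalg.norm(d);P=np.eye(3)-np.outer(d,d);A.append(P);b.append(P@o)
    x=np.linalg.lstsq(np.vstack(A),np.hstack(b),rcond=None)[0]
    return x,[np.linalg.norm(A[i]@x-b[i]) for i in(0,1)]
def pix(x,y,ox,oy,k): return np.array([ox+(x+.5)/k-.5,oy+(y+.5)/k-.5])
E
python3 - <<'E'
from h import *
t=cv2.imread("pics/top0.png");s=cv2.imread("pics/scene0.png")
hsv=cv2.cvtColor(t,cv2.COLOR_BGR2HSV);hs=cv2.cvtColor(s,cv2.COLOR_BGR2HSV)
print(R.from_rotvec(env.sense()["tool_rot"]).as_matrix().round(3))
def rep(name,m,box,n,z):
    x,y,w,h=box;mm=np.zeros_like(m);mm[y:y+h,x:x+w]=m[y:y+h,x:x+w]
    cs,_=cv2.findContours(mm,cv2.RETR_EXTERNAL,cv2.CHAIN_APPROX_NONE);c=max(cs,key=cv2.contourArea)
    e=cv2.fitEllipse(c);print(name,n,len(c),np.round(e[0],2),np.round(e[1],2),round(e[2]),"->",plane(n,e[0],z).round(1))
g=t.max(2);gs=s.max(2)
rep("ring",(g<70).astype(np.uint8),(355,262,35,30),"top",6)
rep("ring",(gs<75).astype(np.uint8),(310,298,35,25),"scene",6)
y=cv2.inRange(hsv,(15,110,110),(32,255,255));rep("foll",y,(188,238,32,30),"top",12)
y=cv2.inRange(hs,(15,130,90),(32,255,255));rep("foll",y,(220,222,35,22),"scene",9)
b=cv2.inRange(hsv,(100,100,60),(125,255,255));rep("hand",b,(395,210,50,40),"top",25)
# plate corners in c1
cor=[(75,280),(583,120),(672,375),(157,538)]
P=np.array([plane("top",pix(*c,255,200,8),10) for c in cor]);print(P.round(1),P.mean(0).round(1))
for i in range(4):
    d=P[(i+1)%4]-P[i];print(np.linalg.norm(d).round(1),np.degrees(np.arctan2(d[1],d[0])).round(2))
cs=[(42,293),(302,370),(382,302),]
P=np.array([plane("scene",pix(*c,255,190,4),z) for c,z in zip(cs,[10,10,10])]);print("scene",P.round(1),((P[0]+P[2])/2).round(1))
print("tip top",plane("top",pix(362,258,255,200,8),143),"tip scene",plane("scene",pix(205,101,255,190,4),143))
E
```

```text
[[ 0.419 -0.    -0.908]
 [ 0.908 -0.001  0.419]
 [-0.001 -1.     0.   ]]
ring top 42 [371.95 276.91] [14.6 14.8] 87 -> [ 394.3 -229.6    6. ]
ring scene 48 [326.44 310.27] [12.99 19.7 ] 89 -> [ 392.2 -231.2    6. ]
foll top 43 [204.17 252.4 ] [15.03 15.69] 65 -> [454.  273.4  12. ]
foll scene 36 [236.44 233.99] [ 8.18 15.63] 85 -> [450.1 269.9   9. ]
hand top 75 [418.63 229.41] [14.5  26.71] 113 -> [ 538.6 -366.4   25. ]
[[ 513.4   97.3   10. ]
 [ 580.4  -92.7   10. ]
 [ 483.1 -128.3   10. ]
 [ 416.4   62.5   10. ]] [498.3 -15.3  10. ]
201.4 -70.58
103.6 -159.91
202.1 109.29
103.1 19.72
scene [[ 411.1   53.5   10. ]
 [ 477.  -138.5   10. ]
 [ 574.4  -99.8   10. ]] [492.7 -23.1  10. ]
tip top [498.31595528 -14.67541427 143.        ] tip scene [500.93613419 -12.15274214 143.        ]
```

Run:
```python
from h import *
s=cv2.imread("pics/scene0.png");t=cv2.imread("pics/top0.png")
hs=cv2.cvtColor(s,cv2.COLOR_BGR2HSV)
b=cv2.inRange(hs,(105,150,80),(125,255,255))
pts=[]
for x in range(175,480,15):
    r=np.where(b[200:,x]>0)[0]
    if len(r): pts.append((x,200+r[0],200+r[-1]))
pts=np.array(pts,float)
for k in(1,2):
    p=np.polyfit(pts[:,0],pts[:,k],1);print("scene",np.round(pts[:,k]-np.polyval(p,pts[:,0]),1))
# long edges in top: use strongest vertical gradient near shelf edge
g=cv2.GaussianBlur(cv2.cvtColor(t,cv2.COLOR_BGR2GRAY),(5,5),0).astype(float)
def follow(y0s,y1,x0,x1):
    out=[]
    for x in range(x0,x1,20):
        y=int(np.interp(x,[x0,x1],[y0s,y1]));col=np.abs(np.diff(g[y-9:y+10,x-3:x+4].mean(1)));i=col.argmax()
        out.append((x,y-9+i+.5))
    out=np.array(out);p=np.polyfit(out[:,0],out[:,1],1);print("top",np.round(p,4),np.round(out[:,1]-np.polyval(p,out[:,0]),1))
follow(298,320,50,630)
follow(180,190,240,630)
follow(150,160,20,630)
```

```text
scene [  -3.2   -2.3   -1.4   -1.5   -0.6    0.3    2.2    3.1    3.     4.9
    5.9    6.8    7.7    8.6    9.5   10.4 -105.7   11.2   13.1   14.
   13.9]
scene [-0.3  0.3 -0.1 -0.5 -0.9  0.7  0.3 -0.1  0.5  0.1  0.7  0.3 -1.1 -0.5
  0.1  0.7  0.3 -0.1 -0.5  0.1 -0.3]
top [2.890000e-02 2.986392e+02] [-7.6 -4.2  6.3 -2.3  3.1  2.5 -3.1 -0.6  5.8 -2.8  6.6 -1.   6.5 -1.1
 -3.7 -3.3  6.2 -3.4 -3.  -3.6 -3.2  5.3  1.7  2.1 -1.5  4.9 -1.6 -1.2
 -3.8]
top [3.360000e-02 1.694481e+02] [-5.   0.3  0.6 -0.   0.3  0.6 -0.   0.3 -0.4 -0.1 -0.7  5.6  8.9 -0.8
 -3.4 -1.1 -0.8 -1.4 -1.1 -1.8]
top [2.700000e-02 1.480226e+02] [-0.1  0.4 -0.1  0.3 -0.2  0.2 -0.3  0.2 -0.4  0.1  0.5 -0.  -0.5 -0.1
 -0.6 -0.2 -0.7  3.8 -1.8 -0.3 -0.9 -0.4  0.1 -0.5 -0.  -0.6  3.9 -0.6
 -0.2 -0.7 -0.3]
```

```bash
cat > fit.py <<'E'
from h import *
from scipy.optimize import minimize
def circ(r,z,n=120): 
    a=np.linspace(0,2*np.pi,n,endpoint=False);return np.c_[r*np.cos(a),r*np.sin(a),np.full(n,z)]
def poly(v,z,step=1.0):
    o=[];v=np.array(v,float)
    for a,b in zip(v,np.roll(v,-1,0)):
        k=max(2,int(np.linalg.norm(b-a)/step));o.append(a+(b-a)*np.linspace(0,1,k,endpoint=False)[:,None])
    o=np.vstack(o);return np.c_[o,np.full(len(o),z)]
def gradmag(im):
    g=cv2.resize(im,None,fx=4,fy=4,interpolation=cv2.INTER_CUBIC);g=cv2.GaussianBlur(g,(0,0),3).astype(float)
    return np.sqrt(sum(cv2.Sobel(g[:,:,i],cv2.CV_64F,1,0)**2+cv2.Sobel(g[:,:,i],cv2.CV_64F,0,1)**2 for i in range(3)))
def samp(G,uv):
    m=((uv+.5)*4-.5).astype(np.float32);return cv2.remap(G.astype(np.float32),m[:,0:1],m[:,1:2],cv2.INTER_LINEAR)[:,0]
def place(P,x,y,a):
    c,s=np.cos(a),np.sin(a);return np.c_[x+c*P[:,0]-s*P[:,1],y+s*P[:,0]+c*P[:,1],P[:,2]]
def score(G,n,sets,x,y,a): return sum(w*samp(G,proj(n,place(P,x,y,a))).mean() for P,w in sets)
def fit(G,n,sets,x0,rng=(8,8,.08),fixa=False):
    best=None
    for dx in np.arange(-rng[0],rng[0]+.1,1.5):
        for dy in np.arange(-rng[1],rng[1]+.1,1.5):
            for da in ([0] if fixa else np.linspace(-rng[2],rng[2],5)):
                v=score(G,n,sets,x0[0]+dx,x0[1]+dy,x0[2]+da)
                if best is None or v>best[0]: best=(v,x0[0]+dx,x0[1]+dy,x0[2]+da)
    r=minimize(lambda p:-score(G,n,sets,p[0],p[1],p[2] if not fixa else x0[2]),best[1:],method="Nelder-Mead",options=dict(initial_simplex=np.array(best[1:])+np.array([[0,0,0],[1,0,0],[0,1,0],[0,0,.03]])))
    return r.x,-r.fun,best[0]
k=2.5;q=np.sqrt(81-k*k)
KEY=[(13,-k),(13,k),(q,k),(k,q),(k,13),(-k,13),(-k,q),(-q,k),(-13,k),(-13,-k),(-q,-k),(-k,-q),(-k,-13),(k,-13),(k,-q),(q,-k)]
h=np.sqrt(23**2-5.5**2)
HAND=[(50,-5.5),(50,5.5),(h,5.5)]+[(23*np.cos(a),23*np.sin(a)) for a in np.linspace(.25,np.pi-.25,20)]+[(-h,5.5),(-50,5.5),(-50,-5.5),(-h,-5.5)]+[(23*np.cos(a),23*np.sin(a)) for a in np.linspace(np.pi+.25,2*np.pi-.25,20)]+[(h,-5.5)]
PLATE=poly([(52,103),(-52,103),(-52,-103),(52,-103)],10)
E
python3 - <<'E'
from fit import *
t=cv2.imread("pics/top0.png");s=cv2.imread("pics/scene0.png")
ya=np.radians(19.6)
for n,im in(("top",t),("scene",s)):
    G=gradmag(im)
    print(n)
    p=PLATE
    print("plate",fit(G,n,[(p,1)],(498,-15,ya)))
    print("rim+seat",fit(G,n,[(circ(34.5,100),1),(circ(24.5,103),1)],(498,-15,0),fixa=True))
    if n=="top":
        print("all",fit(G,n,[(p,1),(circ(34.5,100),1),(circ(24.5,103),1)],(498,-15,ya)))
        for a in np.arange(-.7,.8,.2): print("stem",round(a,1),fit(G,n,[(poly(KEY,143,.4),1)],(498,-15,a),rng=(3,3,.12)))
    print("ring",fit(G,n,[(circ(24,12),1),(circ(15,12),1)],(394,-230,0),fixa=True))
    print("foll",fit(G,n,[(circ(25,14),1),(circ(15,14),1)],(453,272,0),fixa=True))
    for a in(-1.15,): print("hand",fit(G,n,[(poly(HAND,30),1),(circ(15,30),1)],(539,-366,a),rng=(6,6,.25)))
E
```

```text
top
plate (array([ 4.97260866e+02, -1.58967561e+01,  3.38170893e-01]), np.float64(47.909488677978516), np.float32(47.61252))
rim+seat (array([ 4.99445441e+02, -1.50191690e+01, -7.44116025e-03]), np.float64(176.3280029296875), np.float32(175.49796))
all (array([ 4.99207045e+02, -1.51607077e+01,  3.26450054e-01]), np.float64(222.15065002441406), np.float32(220.83517))
stem -0.7 (array([ 4.92928628e+02, -1.63836112e+01, -3.96768758e-01]), np.float64(95.15131378173828), np.float32(87.03322))
stem -0.5 (array([ 4.92890488e+02, -1.64739953e+01, -3.96309811e-01]), np.float64(95.12493896484375), np.float32(86.899895))
stem -0.3 (array([ 4.93280553e+02, -1.59859348e+01, -2.86901982e-01]), np.float64(95.38629150390625), np.float32(89.75741))
stem -0.1 (array([ 4.93260071e+02, -1.59683421e+01, -2.82867392e-01]), np.float64(95.4019546508789), np.float32(89.81126))
stem 0.1 (array([ 4.99002694e+02, -1.42248865e+01,  3.74316255e-01]), np.float64(106.43351745605469), np.float32(96.951706))
stem 0.3 (array([ 4.99007477e+02, -1.42119369e+01,  3.71008567e-01]), np.float64(106.45018768310547), np.float
[... 519 characters left out ...]
3128713, -366.89044516,   -0.77708745]), np.float64(155.00767517089844), np.float32(151.22809))
scene
plate (array([ 4.96882765e+02, -2.42908635e+01,  3.38597506e-01]), np.float64(85.75695037841797), np.float32(83.28087))
rim+seat (array([ 4.92437273e+02, -2.15466912e+01,  1.30596567e-02]), np.float64(235.7349090576172), np.float32(234.5386))
ring (array([ 3.92027279e+02, -2.32251552e+02,  4.11568344e-03]), np.float64(264.40948486328125), np.float32(264.08353))
foll (array([ 4.50150156e+02,  2.70038162e+02, -1.19210632e-03]), np.float64(187.61602783203125), np.float32(186.22055))
hand (array([ 538.82440447, -367.76631709,   -1.80886085]), np.float64(198.88140869140625), np.float32(178.4678))
```

Run:
```python
from fit import *
t=cv2.imread("pics/top0.png");s=cv2.imread("pics/scene0.png")
for n,im in(("top",t),("scene",s)):
    G=gradmag(im)
    r=fit(G,n,[(poly(HAND,30),1),(circ(15,30),.5)],(539,-366,1.14),rng=(7,7,.25));print(n,r[0],r[1])
    o=cv2.resize(im,None,fx=4,fy=4,interpolation=cv2.INTER_CUBIC)
    def dr(P,c):
        for u in proj(n,P): cv2.circle(o,tuple(int(v) for v in ((u+.5)*4-.5)),1,c,-1)
    dr(place(poly(HAND,30),*r[0]),(0,0,255))
    v=(499.2,-14.8) if n=="top" else (494,-21)
    for P in(PLATE,): dr(place(P,*v,.332),(0,0,255))
    for P in(circ(34.5,100),circ(24.5,103)): dr(place(P,*v,0),(0,255,0))
    dr(place(poly(KEY,143,.4),*v,.37),(0,0,255))
    x,y=[int(q) for q in proj(n,[*v,80])[0]]
    a=o[4*y-200:4*y+200,4*x-200:4*x+200]
    x,y=[int(q) for q in proj(n,[539,-367,20])[0]]
    b=o[4*y-200:4*y+200,4*x-200:4*x+200]
    cv2.imwrite(f"pics/ov_{n}.png",np.hstack([a,b]))
```

```text
top [ 538.84591745 -366.22250975    1.18296275] 151.13162231445312
scene [ 536.63066874 -368.40712688    1.21163978] 152.10549926757812
```

View pics/ov_top.png

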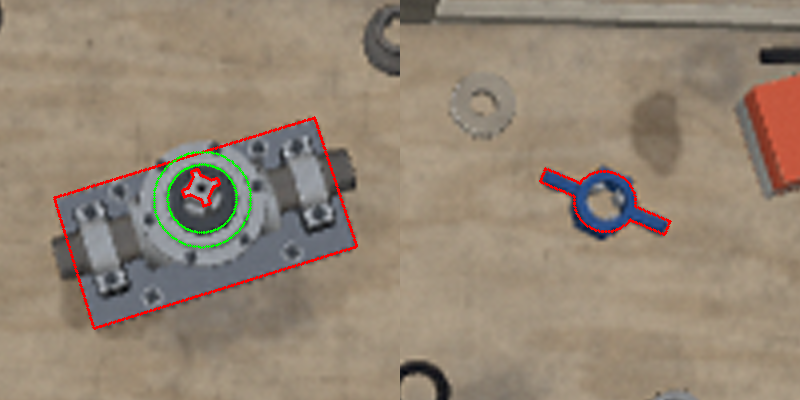

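View pics/ov_scene.png

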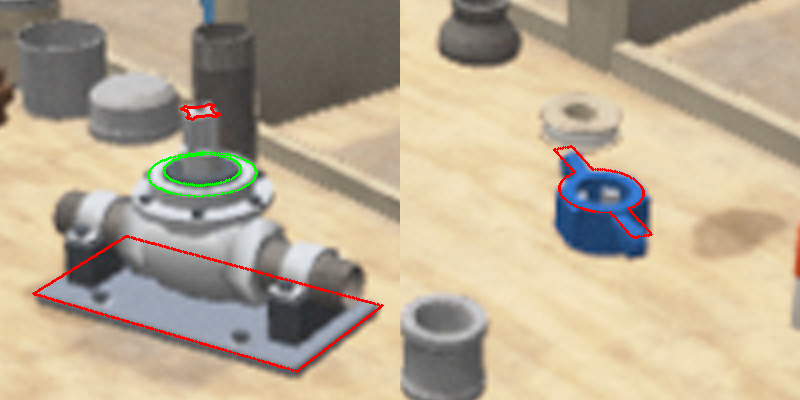

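```bash
cat > plan.py <<'E'
# usage: plan.py x y z [yawdeg] : remaining shift in tool axes, in units (1 = 30 mm / .12 rad)
import sys
from h import *
s=env.sense();M=R.from_rotvec(s["tool_rot"]).as_matrix();a=[float(v) for v in sys.argv[1:]]
yaw=np.degrees(np.arctan2(M[1,0],M[0,0]))
print("t",round(s["clock"],2),"pos",s["eef_pos"].round(1),"yaw",yaw.round(2),"tilt",(M[2]*1).round(3),"w",round(s["width"],1),"F",s["contact_force"].round(1),"M",s["moment"].round(2),"j",s["joints"].round(2))
if len(a)>=3:
    d=M.T@(np.array(a[:3])-s["eef_pos"]);print("units xyz",(d/30).round(2))
if len(a)==4:
    e=(a[3]-yaw+180)%360-180;
    c=np.cos(np.radians(a[3]));sn=np.sin(np.radians(a[3]))
    T=np.array([[c,0,-sn],[sn,0,c],[0,-1,0]])
    print("turn units",(R.from_matrix(M.T@T).as_rotvec()/.12).round(2))
E
python3 plan.py 460 250 200;python3 plan.py 394.1 -228.9 80
```

```text
t 0.1 pos [282.4 612.9 238.7] yaw 65.26 tilt [-0.001 -1.     0.   ] w 85.6 F [0.6 0.8 0.2] M [-0.05  0.01 -0.04] j [ 1.1   0.12  1.44 -0.    1.58 -0.04]
units xyz [ -8.51   1.3  -10.44]
t 0.1 pos [282.4 612.9 238.7] yaw 65.26 tilt [-0.001 -1.     0.   ] w 85.6 F [0.6 0.8 0.2] M [-0.05  0.01 -0.04] j [ 1.1   0.12  1.44 -0.    1.58 -0.04]
units xyz [-23.92   5.31 -15.12]
```

```bash
python3 -m crank '[[0,0,0,-0.8,0,-1,100],[0,0,0,-0.8,0,-1,100],[0,0,0,-0.8,0,-1,100],[0,0,0,-0.8,0,-1,100],[0,0,0,-0.8,0,-1,100]]'
python3 -m crank '[[0,0,0,-0.8,0,-1,100],[0,0,0,-0.8,0,-1,100],[0,0,0,-0.8,0,-1,100],[0,0,0,-0.9,0,-0.9,100],[0,0,0,-0.9,0,-0.8,100]]'
python3 plan.py 394.1 -228.9 80
```

```text
clock: 0.52
eef_pos: [367.2, 439.6, 234.4]
tool_rot: [-1.382, -0.887, 0.897]
contact_force: [1.5, 0.2, 0.3]
width: 85.5
clock: 0.93
eef_pos: [445.8, 257.6, 233.4]
tool_rot: [-1.382, -0.887, 0.9]
contact_force: [0.9, 0.1, 0.2]
width: 85.1
t 0.93 pos [445.8 257.6 233.4] yaw 65.81 tilt [-0.008 -1.     0.003] w 85.1 F [0.9 0.1 0.2] M [ 0.   -0.01 -0.03] j [ 0.48 -0.23  1.78 -0.    1.6  -0.67]
units xyz [-15.46   5.22  -5.09]
```

```bash
python3 -m crank '[[0,0,0,-1,0,-0.35,100],[0,0,0,-1,0,-0.35,100],[0,0,0,-1,0,-0.35,100],[0,0,0,-1,0,-0.35,100],[0,0,0,-1,0,-0.35,100]]'
python3 -m crank '[[0,0,0,-1,0,-0.35,100],[0,0,0,-1,0,-0.35,100],[0,0,0,-1,0,-0.35,100],[0,0,0,-1,0.3,-0.35,100],[0,0,0,-1,0.5,-0.35,100]]'
python3 -m crank '[[0,0,0,-1,0.6,-0.35,100],[0,0,0,-1,0.8,-0.35,100],[0,0,0,-1,0.8,-0.35,100],[0,0,0,-1,0.8,-0.35,100],[0,0,0,-0.6,0.5,-0.2,100]]'
python3 plan.py 394.1 -228.9 80 65
```

```text
clock: 1.35
eef_pos: [431.5, 90.6, 232.5]
tool_rot: [-1.382, -0.883, 0.901]
contact_force: [0.3, -0.6, -0.2]
width: 85.8
clock: 1.77
eef_pos: [415.2, -75.4, 211.4]
tool_rot: [-1.385, -0.887, 0.899]
contact_force: [1.3, 0.8, 0.7]
width: 85.2
clock: 2.18
eef_pos: [399.2, -230.7, 104.6]
tool_rot: [-1.39, -0.889, 0.896]
contact_force: [1.0, 0.8, -0.3]
width: 85.3
t 2.18 pos [ 399.2 -230.7  104.6] yaw 65.69 tilt [-0.009 -1.    -0.005] w 85.3 F [ 1.   0.8 -0.3] M [0.04 0.01 0.02] j [-0.57 -0.3   2.05 -0.01  1.39 -1.72]
units xyz [-0.01  0.82  0.18]
turn units [ 0.04  0.1  -0.07]
```

```bash
python3 -m crank '[[0.04,0.1,-0.07,0,0.8,0.18,100],[0,0,0,0,0.8,0,100],[0,0,0,0,0.6,0,100],[0,0,0,0,0.4,0,100],[0,0,0,0,0,0,100]]'
python3 plan.py 394.1 -228.9 9 65
python3 - <<'E'
from h import *
im=[env.get_image(n)[:,:,::-1] for n in("scene","top")]
o=[]
for n,i in zip(("scene","top"),im):
    cv2.imwrite(f"pics/a_{n}.png",i);x,y=proj(n,[394,-229,20])[0].astype(int);o.append(cv2.resize(i[y-40:y+40,x-40:x+40],None,fx=5,fy=5,interpolation=cv2.INTER_CUBIC))
cv2.imwrite("pics/a.png",np.hstack(o))
E
```

```text
clock: 2.6
eef_pos: [389.8, -232.3, 18.2]
tool_rot: [-1.382, -0.873, 0.878]
contact_force: [-1.2, -0.1, -1.0]
width: 85.3
t 2.6 pos [ 389.8 -232.3   18.2] yaw 64.54 tilt [ 0.    -1.     0.006] w 85.3 F [-1.2 -0.1 -1. ] M [-0.   -0.03 -0.  ] j [-0.59 -0.22  2.14 -0.    1.23 -1.72]
units xyz [ 0.16  0.31 -0.08]
turn units [-0.05 -0.07  0.  ]
```

View pics/a.png

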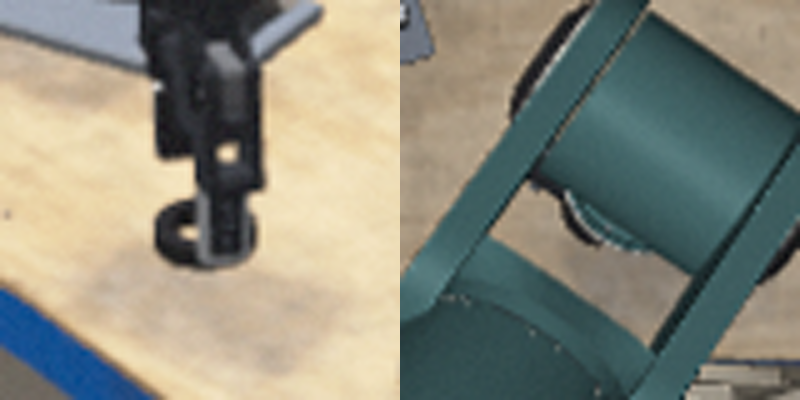

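```bash
python3 -m crank '[[-0.05,-0.07,0,0.16,0.3,-0.08,100],[0,0,0,0,0,0,45],[0,0,0,0,0,0,45],[0,0,0,0,0,0,45],[0,0,0,0,0,0,45]]'
python3 plan.py 394.1 -228.9 9 65
```

```text
clock: 3.12
eef_pos: [397.7, -229.8, 15.4]
tool_rot: [-1.392, -0.889, 0.882]
contact_force: [-1.1, 0.0, 3.7]
width: 43.7
t 3.12 pos [ 397.7 -229.8   15.4] yaw 65.17 tilt [-0.001 -1.    -0.009] w 43.7 F [-1.1  0.   3.7] M [0.12 0.28 0.01] j [-0.58 -0.22  2.14  0.    1.21 -1.72]
units xyz [-0.02  0.21  0.13]
turn units [ 0.07  0.02 -0.01]
```

```bash
cat > look.py <<'E'
import sys
from h import *
x,y,z=[float(v) for v in sys.argv[1:4]];name=sys.argv[4];hw=int(sys.argv[5]) if len(sys.argv)>5 else 40
o=[]
for n in sys.argv[6:] or ("scene","top"):
    i=env.get_image(n)[:,:,::-1];cv2.imwrite(f"pics/{name}_{n}.png",i)
    u,v=proj(n,[x,y,z])[0].astype(int);u=min(max(u,hw),640-hw);v=min(max(v,hw),480-hw)
    o.append(cv2.resize(i[v-hw:v+hw,u-hw:u+hw],(400,400) if len(sys.argv)<7 else (560,560),interpolation=cv2.INTER_CUBIC))
cv2.imwrite(f"pics/{name}.png",np.hstack(o))
E
python3 look.py 394 -229 10 b 30; python3 plan.py
```

```text
t 3.22 pos [ 397.7 -229.9   15.4] yaw 65.16 tilt [-0.001 -1.    -0.009] w 43.0 F [-3.8  2.6  9.3] M [0.43 0.5  0.03] j [-0.58 -0.22  2.14  0.    1.21 -1.72]
```

View pics/b.png

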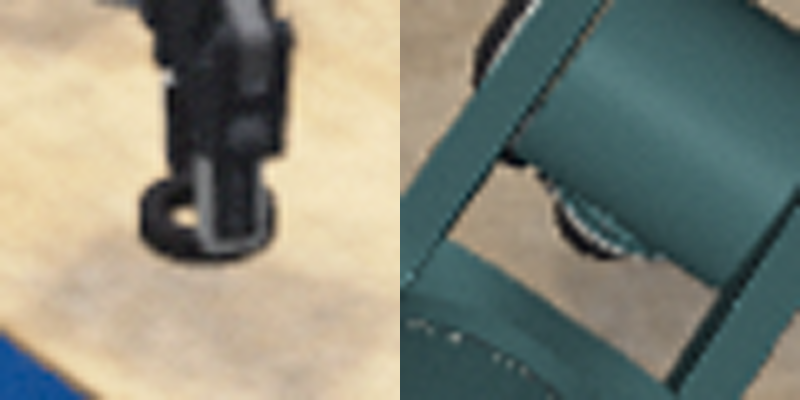

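```bash
python3 -m crank '[[0,0,0,0,-0.15,0,100],[0,0,0,0,0,0,100],[0,0,0,0,0,0,100],[0,0,0,0,0,0,100],[0,0,0,0,0,0,100]]'
python3 plan.py 394.1 -228.9 5 65
```

```text
clock: 3.63
eef_pos: [398.5, -230.2, 22.0]
tool_rot: [-1.394, -0.89, 0.881]
contact_force: [-0.1, 0.8, 0.1]
width: 85.6
t 3.63 pos [ 398.5 -230.2   22. ] yaw 65.17 tilt [-0.001 -1.    -0.012] w 85.6 F [-0.1  0.8  0.1] M [-0.03 -0.06 -0.05] j [-0.58 -0.22  2.13  0.    1.22 -1.72]
units xyz [-0.02  0.57  0.16]
turn units [ 0.1   0.03 -0.01]
```

```bash
python3 -m crank '[[0.1,0,0,0,0.3,0.16,100],[0,0,0,0,0.2,0,100],[0,0,0,0,0,0,100],[0,0,0,0,0,0,100],[0,0,0,0,0,0,100]]'
python3 plan.py 394.1 -228.9 5 65
```

```text
clock: 4.05
eef_pos: [393.1, -227.7, 4.3]
tool_rot: [-1.381, -0.882, 0.886]
contact_force: [0.2, 0.3, -0.2]
width: 85.5
t 4.05 pos [ 393.1 -227.7    4.3] yaw 65.17 tilt [-0.001 -1.     0.003] w 85.5 F [ 0.2  0.3 -0.2] M [-0.01 -0.04 -0.03] j [-0.58 -0.2   2.15 -0.    1.2  -1.72]
units xyz [-0.02 -0.02 -0.05]
turn units [-0.03  0.03 -0.01]
```

```bash
python3 -m crank '[[-0.03,0,0,0,0,-0.05,45],[0,0,0,0,0,0,45],[0,0,0,0,0,0,45],[0,0,0,0,0,0,45],[0,0,0,0,0,0,45]]'
python3 plan.py 394.1 -228.9 5 65; python3 look.py 394 -229 10 c 30 scene
```

```text
clock: 4.47
eef_pos: [396.0, -229.1, 6.4]
tool_rot: [-1.387, -0.886, 0.884]
contact_force: [-0.1, 0.9, -1.8]
width: 45.7
t 4.47 pos [ 396.  -229.1    6.4] yaw 65.17 tilt [-0.001 -1.    -0.004] w 45.7 F [-0.1  0.9 -1.8] M [-0.02  0.04  0.01] j [-0.58 -0.2   2.14 -0.    1.2  -1.72]
units xyz [-0.02  0.05  0.06]
turn units [ 0.03  0.02 -0.01]
```

View pics/c.png

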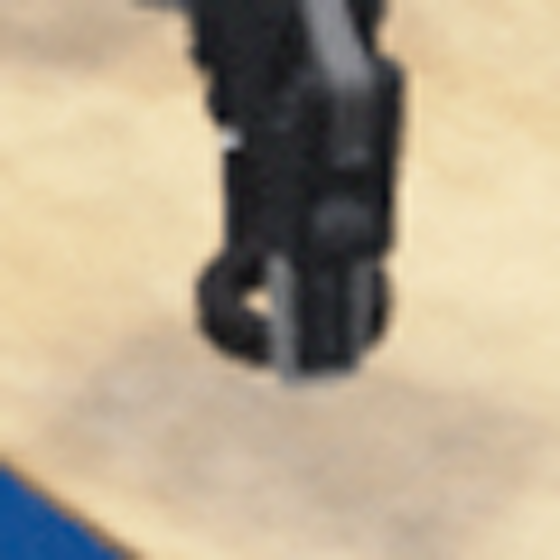

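```bash
python3 -m crank '[[0,0,0,0,0,0,45],[0,0,0,0,0,0,45],[0,0,0,0,0,0,45],[0,0,0,0,0,0,45],[0,0,0,0,0,0,45]]'
python3 plan.py 394.1 -228.9 5 65
```

```text
clock: 4.93
eef_pos: [395.8, -229.0, 6.2]
tool_rot: [-1.387, -0.886, 0.884]
contact_force: [0.3, 0.2, -0.7]
width: 45.4
t 4.93 pos [ 395.8 -229.     6.2] yaw 65.17 tilt [-0.001 -1.    -0.003] w 45.4 F [ 0.3  0.2 -0.7] M [0.03 0.01 0.02] j [-0.58 -0.2   2.14 -0.    1.2  -1.72]
units xyz [-0.02  0.04  0.05]
turn units [ 0.03  0.03 -0.01]
```

```bash
python3 -m crank '[[0,0,0,0,0,0,100],[0,0,0,0,0,0,100],[0,0,0,0,0,0,100],[0,0,0,0,0,0,100],[0,1,0,0,0,0,100]]'
python3 -m crank '[[0,1,0,0,0,0,100],[0,1,0,0,0,0,100],[0,1,0,0,0,0,100],[0,1,0,0,0,0,100],[0,1,0,0,0,0,100]]'
python3 -m crank '[[0,1,0,0,0,0,100],[0,1,0,0,0,0,100],[0,1,0,0,0,0,100],[0,1,0,0,0,0,100],[0,1,0,0,0,0,100]]'
python3 plan.py 395.8 -229 5.5 -25
```

```text
clock: 5.35
eef_pos: [395.7, -229.0, 6.0]
tool_rot: [-1.424, -0.796, 0.794]
contact_force: [-0.3, -0.2, -0.1]
width: 85.5
clock: 5.77
eef_pos: [395.8, -229.0, 6.1]
tool_rot: [-1.551, -0.311, 0.308]
contact_force: [-0.2, 0.1, -1.0]
width: 85.5
clock: 6.18
eef_pos: [395.9, -229.1, 6.2]
tool_rot: [-1.565, 0.179, -0.184]
contact_force: [-0.7, -0.5, 0.2]
width: 85.2
t 6.18 pos [ 395.9 -229.1    6.2] yaw -13.24 tilt [ 0.003 -1.    -0.002] w 85.2 F [-0.7 -0.5  0.2] M [ 0.03 -0.03  0.02] j [-0.58 -0.2   2.14 -0.    1.2  -0.35]
units xyz [-0.    0.02  0.  ]
turn units [0.01 1.71 0.03]
```

```bash
python3 -m crank '[[0,0.9,0,0,0,0,100],[0,0.8,0,0,0,0,45],[0,0,0,0,0,0,45],[0,0,0,0,0,0,45],[0,0,0,0,0,0,45]]'
python3 -m crank '[[0,0,0,0,0,0,45],[0,0,0,0,0,0,45],[0,0,0,0,0,0,45],[0,0,0,0,-0.2,0,45],[0,0,0,0,-0.5,0,45]]'
python3 plan.py 499 -14.6 200 -25;  python3 look.py 394 -229 10 d 30 scene
```

```text
clock: 6.6
eef_pos: [396.1, -229.2, 6.9]
tool_rot: [-1.544, 0.348, -0.353]
contact_force: [-1.0, 0.8, 4.1]
width: 45.1
clock: 7.02
eef_pos: [394.8, -228.4, 26.3]
tool_rot: [-1.544, 0.343, -0.342]
contact_force: [0.0, -0.1, -0.5]
width: 45.3
t 7.02 pos [ 394.8 -228.4   26.3] yaw -25.01 tilt [-0.    -1.    -0.001] w 45.3 F [ 0.  -0.1 -0.5] M [-0.   -0.01  0.04] j [-0.58 -0.23  2.13 -0.    1.24 -0.14]
units xyz [ 0.13 -5.8   7.92]
turn units [ 0. -0. -0.]
```

View pics/d.png

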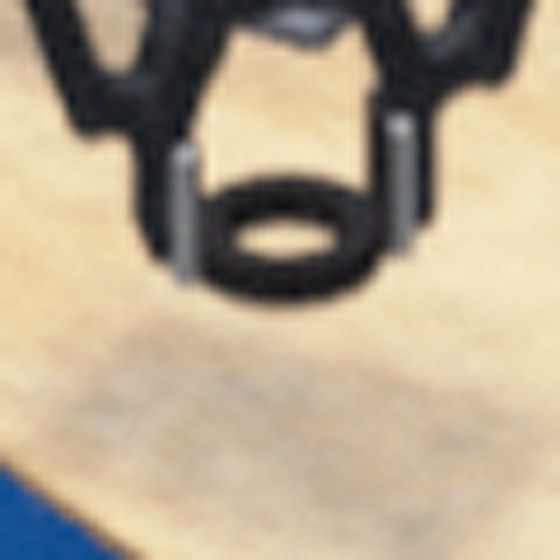

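```bash
python3 -m crank '[[0,0,0,0,-1,0,45],[0,0,0,0,-1,0.3,45],[0,0,0,0,-1,0.8,45],[0,0,0,0,-1,0.9,45],[0,0,0,0,-0.9,0.9,45]]'
python3 -m crank '[[0,0,0,0,-0.3,1,45],[0,0,0,0,0,1,45],[0,0,0,0,0,1,45],[0,0,0,0,0,0.8,45],[0,0,0,0,0,0.4,45]]'
python3 plan.py 500.5 -14.7 165 -25
```

```text
clock: 7.48
eef_pos: [429.9, -149.5, 178.6]
tool_rot: [-1.544, 0.347, -0.342]
contact_force: [0.8, -0.1, -0.2]
width: 45.0
clock: 7.9
eef_pos: [488.1, -28.5, 198.1]
tool_rot: [-1.544, 0.333, -0.352]
contact_force: [-0.5, -0.1, -0.6]
width: 45.1
t 7.9 pos [488.1 -28.5 198.1] yaw -25.01 tilt [ 0.012 -1.     0.002] w 45.1 F [-0.5 -0.1 -0.6] M [ 0.01  0.01 -0.02] j [-0.11 -0.29  1.89 -0.    1.53  0.33]
units xyz [0.17 1.11 0.59]
turn units [-0.02 -0.    0.1 ]
```

```bash
python3 -m crank '[[0,0,0.1,0.17,0.4,0.5,45],[0,0,0,0,0.4,0,45],[0,0,0,0,0.2,0,45],[0,0,0,0,0,0,45],[0,0,0,0,0,0,45]]'
python3 plan.py 500.5 -14.7 165 -25
```

```text
clock: 8.32
eef_pos: [500.5, -13.8, 167.7]
tool_rot: [-1.542, 0.335, -0.339]
contact_force: [-0.6, -0.1, -0.6]
width: 45.2
t 8.32 pos [500.5 -13.8 167.7] yaw -24.63 tilt [ 0.001 -1.     0.003] w 45.2 F [-0.6 -0.1 -0.6] M [0.06 0.05 0.01] j [-0.08 -0.25  1.9   0.    1.48  0.35]
units xyz [ 0.01  0.09 -0.03]
turn units [-0.03  0.05  0.01]
```

```bash
python3 look.py 500 -14 150 e 35
```

```text
(no output)
```

View pics/e.png

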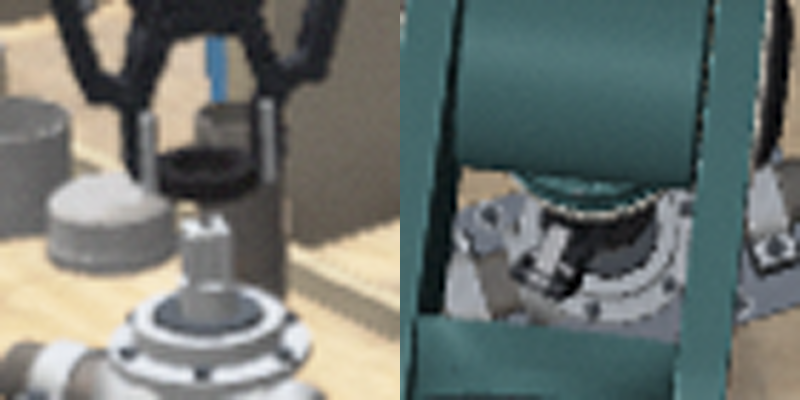

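Run:
```python
from fit import *
i=cv2.imread("pics/e_scene.png");n="scene"
o=cv2.resize(i,None,fx=10,fy=10,interpolation=cv2.INTER_CUBIC)
def dr(P,c,sh=(0,0)):
    for u in proj(n,P)+np.array(sh): cv2.circle(o,tuple(int(v) for v in ((u+.5)*10-.5)),1,c,-1)
z0=167.7-6.9
for sh,c in (((0,0),(0,0,255)),):
    dr(place(circ(24,z0+12),500.5,-13.8,0),c,sh);dr(place(circ(24,z0),500.5,-13.8,0),c,sh)
    dr(place(poly(KEY,143,.4),500.5,-14.7,.37),(0,255,0),sh)
    dr(place(circ(13,117,300),500.5,-14.7,.37),(0,255,0),sh)
    dr(place(circ(24.5,103,300),500.5,-14.7,0),(0,255,0),sh)
    dr(place(circ(34.5,100,300),500.5,-14.7,0),(255,255,0),sh)
u,v=(proj(n,[500,-14,135])[0]*10).astype(int)
cv2.imwrite("pics/e2.png",o[v-300:v+300,u-300:u+300])
```

```text
(no output)
```

View pics/e2.png

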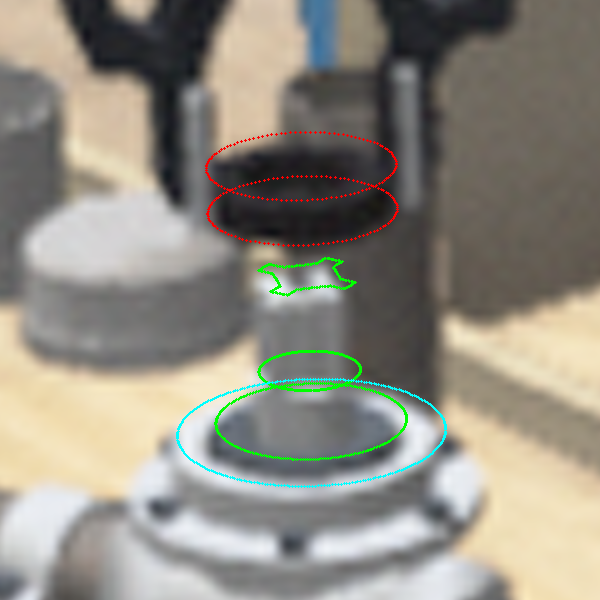

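Run:
```python
from fit import *
n="scene"
i=cv2.imread("pics/e_scene.png");G=gradmag(i);s0=cv2.imread("pics/scene0.png");G0=gradmag(s0)
def best(G,P,lab):
    uv=proj(n,P);r=[]
    for du in np.arange(-2.5,2.51,.1):
        for dv in np.arange(-2.5,2.51,.1): r.append((samp(G,uv+[du,dv]).mean(),du,dv))
    r.sort(reverse=True);print(lab,np.round(r[0],2),np.mean([q[1:] for q in r[:25]],0).round(2))
z0=167.7-6.9
a=np.arctan2(-.8,-.6)
def arc(r,z,h): 
    t=np.linspace(a-h,a+h,80);return np.c_[r*np.cos(t),r*np.sin(t),np.full(80,z)]
best(G,place(arc(24,z0,1.2),500.5,-13.8,0),"ring bottom front")
best(G,np.vstack([place(arc(24,z0,1.2),500.5,-13.8,0),place(arc(24,z0+12,3.14),500.5,-13.8,0)]),"ring both")
for GG,l in((G,"e"),(G0,"0")):
    best(GG,place(circ(34.5,100),500.5,-14.7,0),l+" rim")
    best(GG,place(arc(24.5,103,2),500.5,-14.7,0),l+" seat")
    best(GG,place(arc(46,91.5-8,1.3),500.5,-14.7,0),l+" flange83")
    best(GG,place(poly(KEY,143,.4),500.5,-14.7,.37),l+" key")
best(G0,place(PLATE,500.5,-14.7,.33),"plate")
best(G0,place(np.vstack([arc(24,0,1.2),circ(24,12),circ(15,12)]),396,-229.1,0),"ring0")
J=(proj(n,[[501.5,-14.7,143],[500.5,-13.7,143],[500.5,-14.7,144]])-proj(n,[500.5,-14.7,143])[0]);print(J)
```

```text
ring bottom front [113.22  -0.6    0.  ] [-0.61  0.01]
ring both [89.92  0.3   0.4 ] [0.32 0.39]
e rim [117.83   2.5    0.3 ] [2.38 0.28]
e seat [182.68  -0.9    2.  ] [-0.84  2.01]
e flange83 [118.13  -1.4   -0.5 ] [-1.42 -0.49]
e key [133.28  -0.8    1.2 ] [-0.77  1.22]
0 rim [115.08   2.5    0.2 ] [2.38 0.26]
0 seat [176.15  -0.8    2.  ] [-0.84  2.01]
0 flange83 [115.23  -1.4   -0.5 ] [-1.4  -0.51]
0 key [128.24  -0.8    1.2 ] [-0.77  1.22]
plate [85.28  1.3   1.8 ] [1.34 1.84]
ring0 [143.56  -0.6    0.4 ] [-0.58  0.43]
[[ 0.31616122 -0.09564449]
 [-0.23359118 -0.1122174 ]
 [-0.01130835 -0.36495412]]
```

```bash
python3 plan.py 499.6 -15 145 -25; python3 -m crank '[[-0.03,0.05,0,-0.02,0.2,-0.05,45],[0,0,0,0,0.15,0,45],[0,0,0,0,0.15,0,45],[0,0,0,0,0.1,0,45],[0,0,0,0,0,0,45]]'
python3 plan.py 499.6 -15 145 -25
```

```text
t 8.42 pos [500.6 -13.9 168.1] yaw -24.66 tilt [ 0.002 -1.     0.003] w 45.2 F [-0.3 -0.7  0.6] M [ 0.04 -0.01 -0.01] j [-0.08 -0.25  1.9   0.    1.48  0.35]
units xyz [-0.02  0.77 -0.05]
turn units [-0.03  0.05  0.02]
clock: 8.83
eef_pos: [499.3, -16.6, 149.8]
tool_rot: [-1.544, 0.341, -0.348]
contact_force: [-0.6, 0.4, -0.6]
width: 45.4
t 8.83 pos [499.3 -16.6 149.8] yaw -25.17 tilt [ 0.004 -1.     0.   ] w 45.4 F [-0.6  0.4 -0.6] M [-0.05  0.02  0.02] j [-0.08 -0.24  1.93 -0.    1.45  0.36]
units xyz [-0.01  0.16  0.05]
turn units [-0.   -0.03  0.04]
```

```bash
python3 -m crank '[[0,0,0.04,0,0.1,0.05,45],[0,0,0,0,0.1,0,45],[0,0,0,0,0.1,0,45],[0,0,0,0,0.1,0,45],[0,0,0,0,0,0,45]]'
python3 plan.py 499.6 -15 110 -25
```

```text
clock: 9.25
eef_pos: [500.0, -15.1, 136.4]
tool_rot: [-1.543, 0.345, -0.344]
contact_force: [-0.2, -0.2, -0.3]
width: 45.2
t 9.25 pos [500.  -15.1 136.4] yaw -25.17 tilt [-0.001 -1.     0.   ] w 45.2 F [-0.2 -0.2 -0.3] M [0.03 0.01 0.02] j [-0.08 -0.23  1.94  0.    1.43  0.36]
units xyz [-0.01  0.88 -0.  ]
turn units [-0.   -0.02 -0.01]
```

```bash
python3 -m crank '[[0,0,0,0,0.2,0,45],[0,0,0,0,0.2,0,45],[0,0,0,0,0.2,0,45],[0,0,0,0,0.1,0,45],[0,0,0,0,0,0,45]]'
python3 plan.py 500 -15 110 -25
```

```text
clock: 9.67
eef_pos: [499.8, -15.0, 112.9]
tool_rot: [-1.543, 0.345, -0.343]
contact_force: [-0.2, -0.5, -1.2]
width: 45.2
t 9.67 pos [499.8 -15.  112.9] yaw -25.16 tilt [-0.001 -1.    -0.   ] w 45.2 F [-0.2 -0.5 -1.2] M [-0.01 -0.01 -0.05] j [-0.08 -0.21  1.96  0.    1.39  0.36]
units xyz [0.  0.1 0. ]
turn units [ 0.   -0.02 -0.01]
```

```bash
python3 -m crank '[[0,0,0,0,0.1,0,45],[0,0,0,0,0.03,0,45],[0,0,0,0,0,0,45],[0,0,0,0,0,0,45],[0,0,0,0,0,0,45]]'
python3 plan.py 500 -15 110 -25; python3 look.py 500 -14 130 g 35 scene
```

```text
clock: 10.08
eef_pos: [500.2, -15.0, 110.2]
tool_rot: [-1.543, 0.345, -0.344]
contact_force: [0.0, 0.7, 0.4]
width: 45.2
t 10.08 pos [500.2 -15.  110.2] yaw -25.16 tilt [-0. -1.  0.] w 45.2 F [0.  0.7 0.4] M [-0.01 -0.   -0.01] j [-0.08 -0.21  1.97  0.    1.38  0.36]
units xyz [-0.01  0.01 -0.  ]
turn units [-0.   -0.02 -0.  ]
```

View pics/g.png

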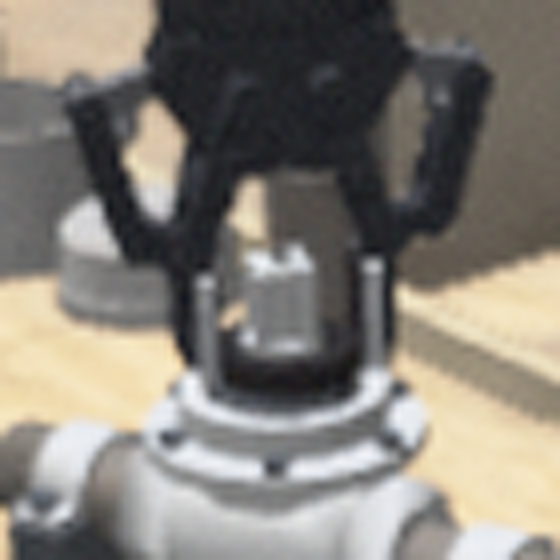

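```bash
python3 -m crank '[[0,0,0,0,0.05,0,45],[0,0,0,0,0.02,0,45],[0,0,0,0,0,0,45],[0,0,0,0,0,0,45],[0,0,0,0,0,0,45]]'
python3 plan.py 500 -15 110 -25
```

```text
clock: 10.55
eef_pos: [500.4, -15.0, 109.6]
tool_rot: [-1.543, 0.344, -0.345]
contact_force: [-2.5, 0.6, 5.7]
width: 45.1
t 10.55 pos [500.4 -15.  109.6] yaw -25.16 tilt [ 0.001 -1.     0.001] w 45.1 F [-2.5  0.6  5.7] M [0.04 0.53 0.05] j [-0.08 -0.21  1.97  0.    1.38  0.36]
units xyz [-0.01 -0.01 -0.01]
turn units [-0.01 -0.02  0.01]
```

```bash
python3 -m crank '[[0,0,0,0,0,0,100],[0,0,0,0,0,0,100],[0,0,0,0,0,0,100],[0,0,0,0,-0.3,0,100],[0,0,0,0,-1,0,100]]'
python3 -m crank '[[0,0,0,0,-1,0,100],[0,0,0,0,-1,0,100],[0,0,0,0,-0.5,-0.8,100],[0,0,0,0,0,1,100],[0,0,0,0,0,1,100]]'
python3 plan.py 456 274.8 60 -25; python3 look.py 500 -14 115 i 30
```

```text
clock: 10.97
eef_pos: [498.2, -14.9, 144.0]
tool_rot: [-1.544, 0.35, -0.339]
contact_force: [1.2, 0.4, -0.6]
width: 85.2
clock: 11.38
eef_pos: [514.1, 12.3, 231.6]
tool_rot: [-1.543, 0.351, -0.352]
contact_force: [0.4, 1.1, 0.6]
width: 85.3
t 11.38 pos [514.1  12.3 231.6] yaw -25.67 tilt [ 0.001 -1.    -0.   ] w 85.3 F [0.4 1.1 0.6] M [-0.    0.02  0.01] j [-0.03 -0.24  1.79 -0.    1.59  0.42]
units xyz [-5.54  5.71  7.05]
turn units [ 0.   -0.1   0.01]
```

View pics/i.png

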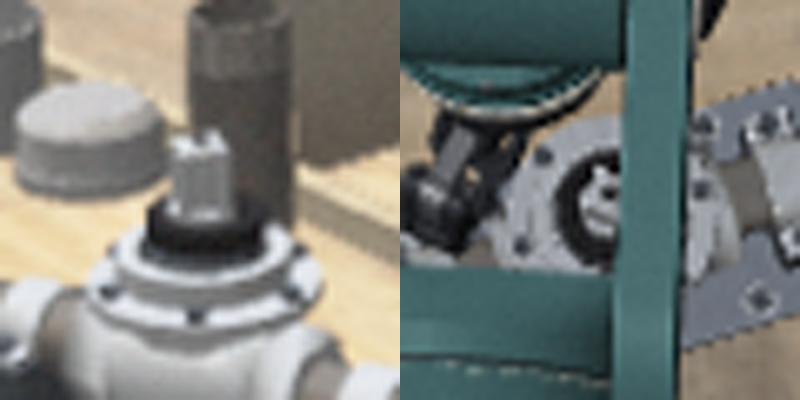

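```bash
python3 -m crank '[[0,0,0,-0.7,0,0.9,100],[0,0,0,-0.7,0,0.9,100],[0,0,0,-0.7,0.2,0.9,100],[0,0,0,-0.7,0.6,0.9,100],[0,0,0,-0.7,0.7,0.9,100]]'
python3 -m crank '[[0,0,0,-0.7,0.7,0.9,100],[0,0,0,-0.7,0.7,0.8,100],[0,0,0,-0.5,0.8,0.7,100],[0,0,0,-0.2,0.8,0.3,100],[0,0,0,0,0.4,0,100]]'
python3 plan.py 455.7 274.8 45 -25
```

```text
clock: 11.9
eef_pos: [478.7, 182.7, 190.6]
tool_rot: [-1.541, 0.348, -0.357]
contact_force: [0.7, -0.0, -0.2]
width: 85.2
clock: 12.32
eef_pos: [453.4, 291.6, 85.5]
tool_rot: [-1.54, 0.342, -0.354]
contact_force: [-0.0, -0.5, 0.1]
width: 85.3
t 12.32 pos [453.4 291.6  85.5] yaw -25.42 tilt [ 0.007 -1.     0.004] w 85.3 F [-0.  -0.5  0.1] M [-0.01  0.02 -0.  ] j [ 0.53 -0.1   1.91 -0.    1.32  0.97]
units xyz [ 0.3   1.35 -0.48]
turn units [-0.03 -0.06  0.06]
```

```bash
python3 -m crank '[[-0.03,-0.06,0.06,0.3,0.5,-0.48,100],[0,0,0,0,0.4,0,100],[0,0,0,0,0.3,0,100],[0,0,0,0,0.1,0,100],[0,0,0,0,0,0,100]]'
python3 plan.py 455.7 274.8 8 -25;python3 look.py 455 274 15 j 35 scene
```

```text
clock: 12.73
eef_pos: [455.1, 272.7, 43.4]
tool_rot: [-1.546, 0.344, -0.339]
contact_force: [-0.6, 1.2, 0.9]
width: 85.2
t 12.73 pos [455.1 272.7  43.4] yaw -24.94 tilt [-0.002 -1.    -0.003] w 85.2 F [-0.6  1.2  0.9] M [0.05 0.01 0.  ] j [ 0.49 -0.07  1.96  0.    1.26  0.93]
units xyz [-0.01  1.18  0.07]
turn units [ 0.02  0.01 -0.02]
```

View pics/j.png

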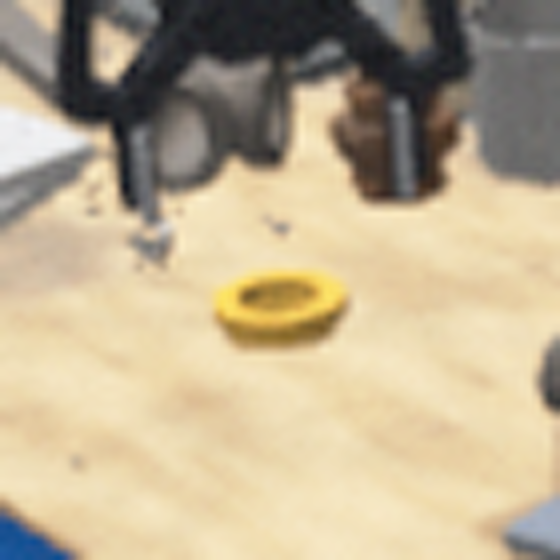

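```bash
python3 -m crank '[[0,0,0,0,0.4,0.07,100],[0,0,0,0,0.4,0,100],[0,0,0,0,0.25,0,100],[0,0,0,0,0.1,0,100],[0,0,0,0,0,0,100]]'
python3 plan.py 455.7 274.8 8 -25
```

```text
clock: 13.2
eef_pos: [457.5, 275.6, 8.2]
tool_rot: [-1.543, 0.341, -0.342]
contact_force: [-0.7, -0.2, 0.2]
width: 85.8
t 13.2 pos [457.5 275.6   8.2] yaw -24.96 tilt [ 0.    -1.     0.001] w 85.8 F [-0.7 -0.2  0.2] M [ 0.01 -0.01  0.02] j [ 0.49 -0.03  1.98  0.    1.19  0.93]
units xyz [-0.04  0.01 -0.05]
turn units [-0.01  0.01  0.  ]
```

Close, then open, rotate +90° (tool y negative) and regrip.

```bash
python3 -m crank '[[0,0,0,-0.04,0,-0.05,45],[0,0,0,0,0,0,45],[0,0,0,0,0,0,45],[0,0,0,0,0,0,45],[0,0,0,0,0,0,45]]'
python3 plan.py 455.7 274.8 8 -25
python3 -m crank '[[0,0,0,0,0,0,45],[0,0,0,0,0,0,100],[0,0,0,0,0,0,100],[0,0,0,0,0,0,100],[0,0,0,0,0,0,100]]'
python3 plan.py 455.7 274.8 8 -25
```

```text
clock: 13.62
eef_pos: [455.9, 275.0, 9.3]
tool_rot: [-1.543, 0.341, -0.342]
contact_force: [0.7, 0.2, -1.5]
width: 47.1
t 13.62 pos [455.9 275.    9.3] yaw -24.95 tilt [ 0.001 -1.     0.001] w 47.1 F [ 0.7  0.2 -1.5] M [-0.03 -0.02  0.02] j [ 0.49 -0.03  1.98  0.    1.19  0.93]
units xyz [-0.    0.04 -0.01]
turn units [-0.01  0.01  0.01]
clock: 14.03
eef_pos: [456.2, 275.1, 9.9]
tool_rot: [-1.542, 0.34, -0.343]
contact_force: [-0.4, -0.1, 0.2]
width: 85.6
t 14.03 pos [456.2 275.1   9.9] yaw -24.95 tilt [ 0.002 -1.     0.002] w 85.6 F [-0.4 -0.1  0.2] M [-0.02 -0.03 -0.01] j [ 0.49 -0.03  1.98  0.    1.19  0.93]
units xyz [-0.01  0.06 -0.02]
turn units [-0.02  0.01  0.01]
```

```bash
python3 -m crank '[[0,-1,0,0,0.05,0,100],[0,-1,0,0,0,0,100],[0,-1,0,0,0,0,100],[0,-1,0,0,0,0,100],[0,-1,0,0,0,0,100]]'
python3 -m crank '[[0,-1,0,0,0,0,100],[0,-1,0,0,0,0,100],[0,-1,0,0,0,0,100],[0,-1,0,0,0,0,100],[0,-1,0,0,0,0,100]]'
python3 plan.py 456.1 275.0 8 65
```

```text
clock: 14.45
eef_pos: [456.3, 275.2, 8.5]
tool_rot: [-1.565, -0.146, 0.142]
contact_force: [0.4, 1.4, 0.7]
width: 85.5
clock: 14.87
eef_pos: [456.3, 275.2, 8.4]
tool_rot: [-1.477, -0.634, 0.629]
contact_force: [-0.0, 0.4, 0.4]
width: 85.4
t 14.87 pos [456.3 275.2   8.4] yaw 46.31 tilt [ 0.003 -1.    -0.001] w 85.4 F [-0.   0.4  0.4] M [ 0.06  0.1  -0.01] j [ 0.49 -0.03  1.98  0.    1.19 -0.31]
units xyz [-0.01  0.01  0.  ]
turn units [ 0.01 -2.72  0.02]
```

```bash
python3 -m crank '[[0,-1,0,0,0,0,100],[0,-1,0,0,0,0,100],[0,-0.7,0,0,0,0,45],[0,0,0,0,0,0,45],[0,0,0,0,0,0,45]]'
python3 -m crank '[[0,0,0,0,0,0,45],[0,0,0,0,0,0,45],[0,0,0,0,0,0,45],[0,0,0,0,-0.2,0,45],[0,0,0,0,-0.6,0,45]]'
python3 plan.py 456.1 275.0 8 65; python3 look.py 456 275 35 k 35 scene
```

```text
clock: 15.28
eef_pos: [456.3, 275.2, 8.4]
tool_rot: [-1.379, -0.897, 0.892]
contact_force: [-0.8, -2.5, 1.9]
width: 51.8
clock: 15.7
eef_pos: [454.9, 274.4, 30.6]
tool_rot: [-1.383, -0.884, 0.887]
contact_force: [-0.6, -0.0, -2.0]
width: 47.0
t 15.7 pos [454.9 274.4  30.6] yaw 65.27 tilt [-0.001 -1.     0.001] w 47.0 F [-0.6 -0.  -2. ] M [ 0.04 -0.01 -0.01] j [ 0.49 -0.06  1.97  0.    1.23 -0.64]
units xyz [ 0.04  0.75 -0.03]
turn units [-0.01  0.04 -0.01]
```

View pics/k.png

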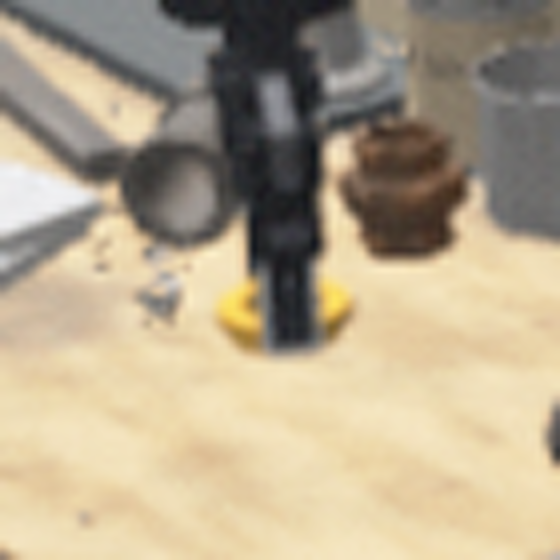

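```bash
python3 plan.py 500.1 -15 180 65
python3 -m crank '[[0,0,0,0,-1,0,45],[0,0,0,0,-1,0,45],[0,0,0,-0.4,-1,-0.1,45],[0,0,0,-0.9,-1,-0.5,45],[0,0,0,-0.9,-1,-0.6,45]]'
python3 -m crank '[[0,0,0,-0.9,-0.2,-0.6,45],[0,0,0,-0.9,0,-0.6,45],[0,0,0,-0.9,0,-0.6,45],[0,0,0,-0.9,0,-0.6,45],[0,0,0,-0.9,0,-0.5,45]]'
python3 plan.py 500.1 -15 180 65
```

```text
t 15.75 pos [456.5 275.3  35.3] yaw 65.28 tilt [ 0.003 -1.    -0.002] w 47.1 F [2.1 1.6 3.9] M [ 0.02 -0.15 -0.03] j [ 0.49 -0.06  1.96  0.    1.24 -0.64]
units xyz [-8.17 -4.83 -5.37]
turn units [0.01 0.04 0.02]
clock: 16.17
eef_pos: [457.8, 203.5, 183.2]
tool_rot: [-1.381, -0.882, 0.889]
contact_force: [0.6, 0.1, -1.2]
width: 46.7
clock: 16.58
eef_pos: [482.4, 38.8, 199.4]
tool_rot: [-1.387, -0.894, 0.877]
contact_force: [-0.4, -0.0, -1.5]
width: 46.3
t 16.58 pos [482.4  38.8 199.4] yaw 65.23 tilt [ 0.007 -1.    -0.009] w 46.3 F [-0.4 -0.  -1.5] M [-0.    0.03 -0.03] j [ 0.03 -0.31  1.9   0.    1.54 -1.11]
units xyz [-1.39  0.65 -1.28]
turn units [0.07 0.03 0.06]
```

```bash
python3 -m crank '[[0.07,0.03,0.06,-0.7,0.3,-0.7,45],[0,0,0,-0.5,0.3,-0.4,45],[0,0,0,0,0.2,0,45],[0,0,0,0,0,0,45],[0,0,0,0,0,0,45]]'
python3 plan.py 500.1 -15 165 65
```

```text
clock: 17.0
eef_pos: [498.0, -15.8, 175.9]
tool_rot: [-1.392, -0.876, 0.873]
contact_force: [0.1, 0.6, -1.9]
width: 46.8
t 17.0 pos [498.  -15.8 175.9] yaw 64.4 tilt [-0.    -1.    -0.004] w 46.8 F [ 0.1  0.6 -1.9] M [ 0.04 -0.02 -0.04] j [-0.08 -0.26  1.9  -0.    1.5  -1.21]
units xyz [ 0.06  0.36 -0.05]
turn units [ 0.03 -0.09 -0.  ]
```

```bash
python3 -m crank '[[0.03,-0.09,0,0.06,0.2,-0.05,45],[0,0,0,0,0.2,0,45],[0,0,0,0,0.2,0,45],[0,0,0,0,0.1,0,45],[0,0,0,0,0,0,45]]'
python3 plan.py 500.1 -15 148 65;python3 look.py 500 -14 140 l 35 scene
```

```text
clock: 17.42
eef_pos: [500.3, -11.7, 153.7]
tool_rot: [-1.383, -0.887, 0.885]
contact_force: [0.2, 0.6, -1.9]
width: 47.0
t 17.42 pos [500.3 -11.7 153.7] yaw 65.28 tilt [ 0.001 -1.    -0.001] w 47.0 F [ 0.2  0.6 -1.9] M [-0.02 -0.05  0.02] j [-0.07 -0.24  1.92  0.    1.46 -1.21]
units xyz [-0.1   0.19 -0.04]
turn units [0.01 0.04 0.01]
```

View pics/l.png

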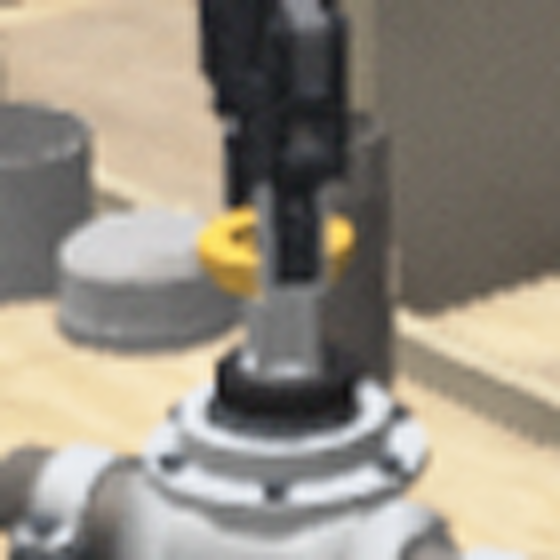

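```bash
python3 -m crank '[[0,0.04,0,-0.1,0,-0.04,45],[0,0,0,0,0,0,45],[0,0,0,0,0.1,0,45],[0,0,0,0,0.1,0,45],[0,0,0,0,0,0,45]]'
python3 plan.py 500.1 -15 140 65
```

```text
clock: 17.88
eef_pos: [500.5, -15.0, 148.3]
tool_rot: [-1.386, -0.884, 0.88]
contact_force: [-0.6, 0.2, -1.6]
width: 46.9
t 17.88 pos [500.5 -15.  148.3] yaw 64.99 tilt [ 0.001 -1.    -0.002] w 46.9 F [-0.6  0.2 -1.6] M [0.01 0.01 0.06] j [-0.08 -0.23  1.92  0.    1.45 -1.22]
units xyz [-0.    0.28  0.01]
turn units [ 0.02 -0.    0.01]
```

```bash
python3 -m crank '[[0.02,0,0,0,0.15,0.01,45],[0,0,0,0,0.15,0,45],[0,0,0,0,0.1,0,45],[0,0,0,0,0.1,0,45],[0,0,0,0,0,0,45]]'
python3 plan.py 500.1 -15 124 65
```

```text
clock: 18.3
eef_pos: [500.0, -14.9, 131.3]
tool_rot: [-1.383, -0.882, 0.881]
contact_force: [-0.2, 0.1, -1.5]
width: 47.1
t 18.3 pos [500.  -14.9 131.3] yaw 64.98 tilt [ 0.001 -1.     0.001] w 47.1 F [-0.2  0.1 -1.5] M [-0.04  0.01  0.06] j [-0.08 -0.22  1.94  0.    1.42 -1.22]
units xyz [-0.    0.24 -0.  ]
turn units [-0.01 -0.    0.01]
```

```bash
python3 -m crank '[[0,0,0,0,0.15,0,45],[0,0,0,0,0.06,0,45],[0,0,0,0,0.05,0,45],[0,0,0,0,0,0,45],[0,0,0,0,0,0,45]]'
python3 plan.py 500.1 -15 123.5 65
```

```text
clock: 18.72
eef_pos: [500.2, -15.0, 123.6]
tool_rot: [-1.384, -0.883, 0.881]
contact_force: [-3.4, -0.1, 4.1]
width: 46.7
t 18.72 pos [500.2 -15.  123.6] yaw 64.98 tilt [ 0.001 -1.     0.   ] w 46.7 F [-3.4 -0.1  4.1] M [0.04 0.57 0.03] j [-0.08 -0.22  1.95  0.    1.41 -1.22]
units xyz [-0.  0.  0.]
turn units [-0.   -0.    0.01]
```

```bash
python3 -m crank '[[0,0,0,0,0,0,100],[0,0,0,0,0,0,100],[0,0,0,0,0,0,100],[0,0,0,0,-0.3,0,100],[0,0,0,0,-1,0,100]]'
python3 -m crank '[[0,0,0,0,-1,0,100],[0,0,0,0,-1,0,100],[0,0,0,-0.6,-0.6,0.6,100],[0,0,0,-1,-0.3,0.3,100],[0,0,0,-1,0,0,100]]'
python3 plan.py 540.5 -366.4 60 -22.2; python3 look.py 500 -14 115 m 30
```

```text
clock: 19.13
eef_pos: [498.4, -14.8, 158.9]
tool_rot: [-1.38, -0.878, 0.885]
contact_force: [-0.0, -0.5, -1.0]
width: 85.4
clock: 19.55
eef_pos: [441.5, -72.5, 258.0]
tool_rot: [-1.381, -0.886, 0.886]
contact_force: [0.7, -0.4, -0.2]
width: 85.3
t 19.55 pos [441.5 -72.5 258. ] yaw 65.29 tilt [ 0.001 -1.     0.001] w 85.3 F [ 0.7 -0.4 -0.2] M [-0.01 -0.03  0.02] j [-0.22 -0.4   1.87  0.    1.67 -1.36]
units xyz [-7.53  6.58 -7.1 ]
turn units [-0.02 12.73 -0.  ]
```

View pics/m.png

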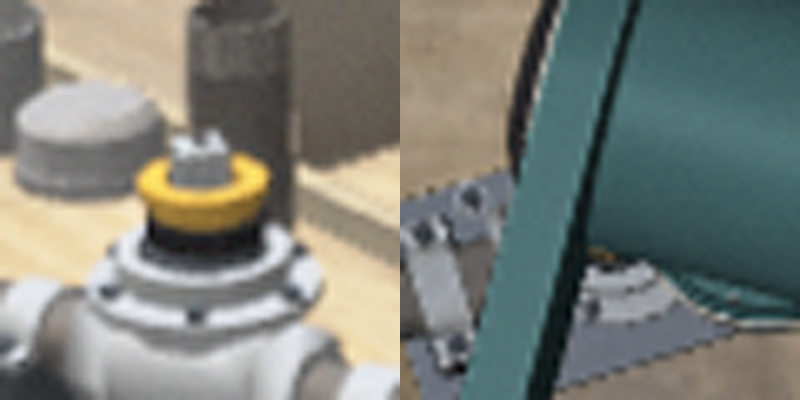

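```bash
python3 -m crank '[[0,1,0,-1,0,0,100],[0,1,0,-1,0,0.1,100],[0,1,0,-1,0,0.2,100],[0,1,0,-1,0,-0.6,100],[0,1,0,-0.9,0,-0.8,100]]'
python3 -m crank '[[0,1,0,-0.8,0,-0.9,100],[0,1,0,0,0,-1,100],[0,1,0,0,0,-1,100],[0,1,0,0,0,-1,100],[0,1,0,0,0.5,-1,100]]'
python3 plan.py 540.5 -366.4 60 -22.2
```

```text
clock: 20.07
eef_pos: [368.9, -214.2, 259.4]
tool_rot: [-1.531, -0.41, 0.407]
contact_force: [1.9, -0.6, 0.6]
width: 85.3
clock: 20.48
eef_pos: [385.1, -374.0, 249.8]
tool_rot: [-1.573, 0.076, -0.089]
contact_force: [0.8, 0.1, 0.1]
width: 85.4
t 20.48 pos [ 385.1 -374.   249.8] yaw -6.01 tilt [ 0.009 -1.    -0.003] w 85.4 F [0.8 0.1 0.1] M [-0.   -0.01 -0.02] j [-0.82 -0.2   1.73  0.    1.6  -0.72]
units xyz [5.07 6.37 0.81]
turn units [0.01 2.35 0.07]
```

```bash
python3 -m crank '[[0,0.8,0.07,1,0.2,0,100],[0,0.8,0,1,0.5,0.1,100],[0,0.75,0,1,0.9,0.2,100],[0,0,0,1,0.9,0.3,100],[0,0,0,0.8,0.9,0.3,100]]'
python3 plan.py 540.5 -366.4 80 -22.2
```

```text
clock: 20.9
eef_pos: [536.3, -397.8, 148.9]
tool_rot: [-1.552, 0.327, -0.336]
contact_force: [-0.1, -0.4, 0.6]
width: 85.4
t 20.9 pos [ 536.3 -397.8  148.9] yaw -24.2 tilt [ 0.007 -1.    -0.006] w 85.4 F [-0.1 -0.4  0.6] M [-0.02  0.02 -0.05] j [-0.67  0.13  1.57 -0.    1.43 -0.25]
units xyz [-0.32  2.29  1.02]
turn units [ 0.05 -0.29  0.06]
```

```bash
python3 -m crank '[[0.05,-0.29,0.06,-0.3,0.4,0.9,100],[0,0,0,0,0.7,0.1,100],[0,0,0,0,0.6,0,100],[0,0,0,0,0.4,0,100],[0,0,0,0,0,0,100]]'
python3 plan.py 540.5 -366.4 60 -22.2; python3 look.py 540 -366 30 n 35
```

```text
clock: 21.32
eef_pos: [545.3, -361.3, 71.9]
tool_rot: [-1.542, 0.31, -0.291]
contact_force: [-1.0, -0.8, -0.7]
width: 85.7
t 21.32 pos [ 545.3 -361.3   71.9] yaw -21.97 tilt [-0.014 -1.     0.005] w 85.7 F [-1.  -0.8 -0.7] M [-0.01  0.03 -0.03] j [-0.62  0.17  1.66  0.    1.33 -0.24]
units xyz [-0.08  0.4  -0.22]
turn units [-0.04  0.03 -0.12]
```

View pics/n.png

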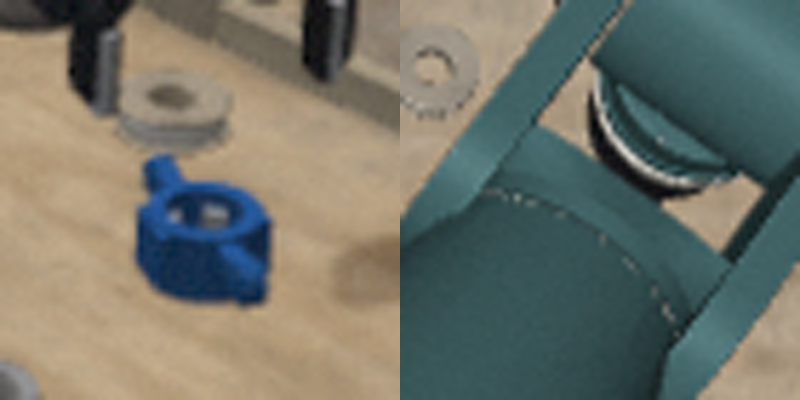

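```bash
python3 -m crank '[[-0.04,0.03,-0.12,-0.08,0.4,-0.22,100],[0,0,0,0,0.5,0,100],[0,0,0,0,0.4,0,100],[0,0,0,0,0.2,0,100],[0,0,0,0,0,0,100]]'
python3 plan.py 540.5 -366.4 9 -22.2
```

```text
clock: 21.83
eef_pos: [543.5, -370.1, 34.2]
tool_rot: [-1.554, 0.297, -0.315]
contact_force: [-0.9, 0.1, -0.4]
width: 84.9
t 21.83 pos [ 543.5 -370.1   34.2] yaw -22.31 tilt [ 0.012 -1.    -0.002] w 84.9 F [-0.9  0.1 -0.4] M [ 0.02  0.06 -0.02] j [-0.64  0.2   1.69  0.    1.24 -0.25]
units xyz [-0.15  0.84  0.08]
turn units [ 0.02 -0.02  0.1 ]
```

```bash
python3 -m crank '[[0.02,0,0.1,-0.12,0.1,0.08,100],[0,0,0,0,0.3,0,100],[0,0,0,0,0.2,0,100],[0,0,0,0,0.1,0,100],[0,0,0,0,0,0,100]]'
python3 plan.py 540.5 -366.4 9 -22.2
```

```text
clock: 22.25
eef_pos: [541.6, -366.2, 12.2]
tool_rot: [-1.549, 0.306, -0.305]
contact_force: [-0.0, 0.6, 1.3]
width: 85.5
t 22.25 pos [ 541.6 -366.2   12.2] yaw -22.3 tilt [-0.001 -1.     0.   ] w 85.5 F [-0.   0.6  1.3] M [-0.    0.07 -0.01] j [-0.63  0.22  1.71  0.    1.22 -0.24]
units xyz [-0.03  0.11 -0.02]
turn units [-0.   -0.01 -0.  ]
```

```bash
python3 -m crank '[[0,0,0,-0.03,0.1,-0.02,100],[0,0,0,0,0,0,40],[0,0,0,0,0,0,40],[0,0,0,0,0,0,40],[0,0,0,0,0,0,40]]'
python3 -m crank '[[0,0,0,0,0,0,40],[0,0,0,0,0,0,40],[0,0,0,0,0,0,40],[0,0,0,0,-0.3,0,40],[0,0,0,0,-0.6,0,40]]'
python3 plan.py 540.5 -366.4 9 -22.2;python3 look.py 540 -366 30 o 30 scene
```

```text
clock: 22.67
eef_pos: [540.8, -366.7, 9.6]
tool_rot: [-1.549, 0.305, -0.306]
contact_force: [0.2, -0.8, -1.1]
width: 46.0
clock: 23.08
eef_pos: [539.0, -365.4, 33.7]
tool_rot: [-1.547, 0.309, -0.301]
contact_force: [0.3, 1.1, -2.8]
width: 45.8
t 23.08 pos [ 539.  -365.4   33.7] yaw -22.3 tilt [-0.006 -1.     0.002] w 45.8 F [ 0.3  1.1 -2.8] M [ 0.02  0.02 -0.01] j [-0.63  0.2   1.7   0.    1.26 -0.25]
units xyz [ 0.06  0.82 -0.01]
turn units [-0.01 -0.01 -0.05]
```

View pics/o.png

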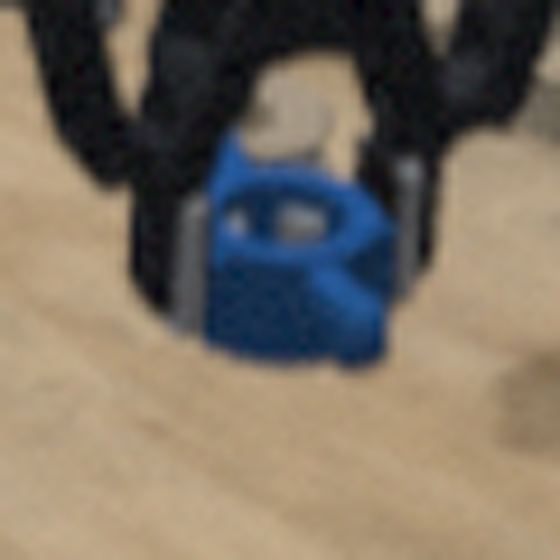

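```bash
python3 -m crank '[[0,0,0,0,-1,0,40],[0,0,0,0,-1,0,40],[0,0,0,0,-1,0.3,40],[0,-1,0,-0.4,-1,0.8,40],[0,-1,0,-0.3,-1,0.9,40]]'
python3 -m crank '[[0,-1,0,-0.2,-0.3,1,40],[0,-1,0,-0.1,0,1,40],[0,-1,0,0,0,1,40],[0,-1,0,0,0,1,40],[0,-0.3,0,0,0,1,40]]'
python3 plan.py 500.1 -15 180 21.2
```

```text
clock: 23.55
eef_pos: [538.3, -304.0, 189.5]
tool_rot: [-1.564, 0.124, -0.112]
contact_force: [0.3, 0.2, -2.6]
width: 46.2
clock: 23.97
eef_pos: [516.0, -151.6, 210.6]
tool_rot: [-1.553, -0.314, 0.304]
contact_force: [0.4, 0.7, -1.6]
width: 46.1
t 23.97 pos [ 516.  -151.6  210.6] yaw 22.56 tilt [ 0.006 -1.    -0.005] w 46.1 F [ 0.4  0.7 -1.6] M [ 0.03 -0.05 -0.  ] j [-0.33 -0.18  1.78  0.    1.54 -0.73]
units xyz [1.25 1.   4.41]
turn units [0.04 0.2  0.05]
```

```bash
python3 -m crank '[[0.04,0.2,0.05,0.3,0,1,40],[0,0,0,0.3,0,1,40],[0,0,0,0.3,0.1,1,40],[0,0,0,0.3,0.2,0.8,40],[0,0,0,0,0.2,0.4,40]]'
python3 plan.py 500.1 -15 180 21.2
```

```text
clock: 24.38
eef_pos: [500.7, -13.2, 199.0]
tool_rot: [-1.553, -0.299, 0.288]
contact_force: [0.3, -0.9, -2.7]
width: 46.0
t 24.38 pos [500.7 -13.2 199. ] yaw 21.41 tilt [ 0.007 -1.    -0.003] w 46.0 F [ 0.3 -0.9 -2.7] M [0.   0.01 0.03] j [-0.08 -0.26  1.86 -0.    1.53 -0.45]
units xyz [-0.04  0.63 -0.05]
turn units [0.03 0.03 0.05]
```

```bash
python3 -m crank '[[0.03,0.03,0.05,-0.04,0.35,-0.05,40],[0,0,0,0,0.3,0,40],[0,0,0,0,0.1,0,40],[0,0,0,0,0,0,40],[0,0,0,0,0,0,40]]'
python3 plan.py 500.1 -15 165 21.2;python3 look.py 500 -14 150 p 30
```

```text
clock: 24.8
eef_pos: [499.2, -14.7, 174.1]
tool_rot: [-1.551, -0.292, 0.292]
contact_force: [-0.7, 0.0, -2.9]
width: 45.8
t 24.8 pos [499.2 -14.7 174.1] yaw 21.32 tilt [-0. -1.  0.] w 45.8 F [-0.7  0.  -2.9] M [-0.03 -0.    0.02] j [-0.08 -0.25  1.9  -0.    1.5  -0.45]
units xyz [ 0.03  0.3  -0.02]
turn units [-0.    0.02 -0.  ]
```

View pics/p.png

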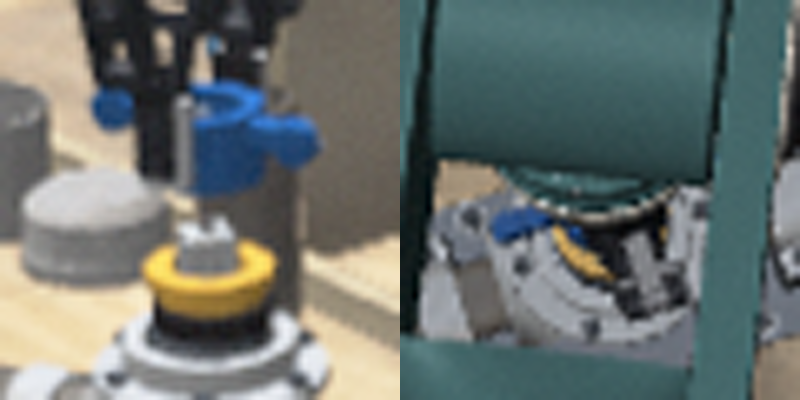

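Run:
```python
from fit import *
n="scene";i=cv2.imread("pics/p_scene.png");o=cv2.resize(i,None,fx=10,fy=10,interpolation=cv2.INTER_CUBIC)
def dr(P,c):
    for u in proj(n,P): cv2.circle(o,tuple(int(v) for v in ((u+.5)*10-.5)),1,c,-1)
z=174.1-9.6;a=np.radians(21.3+90)
H=poly(HAND,0)
for h in(11,30):
    Q=H.copy();Q[:,2]=z+h;dr(place(Q,499.2,-14.7,a),(0,0,255))
dr(place(circ(23,z),499.2,-14.7,0),(0,0,255))
dr(place(poly(KEY,143,.4),500.1,-15,.37),(0,255,0));dr(place(circ(25,129),500.1,-15,0),(0,255,0));dr(place(circ(25,121),500.1,-15,0),(0,255,0))
u,v=(proj(n,[500,-14,155])[0]*10).astype(int)
cv2.imwrite("pics/p2.png",o[v-300:v+300,u-300:u+300])
```

```text
(no output)
```

View pics/p2.png

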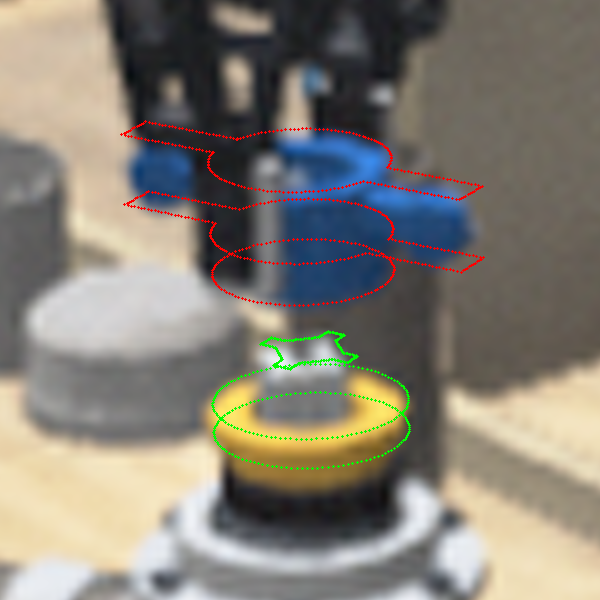

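```bash
python3 -m crank '[[0,0.02,0,0.02,0.2,0,40],[0,0,0,0,0.2,0,40],[0,0,0,0,0.1,0,40],[0,0,0,0,0.05,0,40],[0,0,0,0,0,0,40]]'
python3 plan.py 499.9 -14.4 148 21.2
```

```text
clock: 25.32
eef_pos: [500.4, -15.6, 156.8]
tool_rot: [-1.552, -0.289, 0.287]
contact_force: [0.5, 0.7, -1.8]
width: 45.8
t 25.32 pos [500.4 -15.6 156.8] yaw 21.05 tilt [ 0.001 -1.    -0.001] w 45.8 F [ 0.5  0.7 -1.8] M [ 0.01  0.   -0.06] j [-0.08 -0.24  1.91 -0.    1.46 -0.45]
units xyz [-0.    0.29  0.05]
turn units [ 0.01 -0.02  0.01]
```

```bash
python3 -m crank '[[0,-0.02,0,0,0.05,0.05,40],[0,0,0,0,0.05,0,40],[0,0,0,0,0.08,0,40],[0,0,0,0,0.05,0,40],[0,0,0,0,0,0,40]]'
python3 plan.py 499.9 -14.4 145 21.2
```

```text
clock: 25.73
eef_pos: [499.9, -13.9, 149.4]
tool_rot: [-1.552, -0.292, 0.289]
contact_force: [-1.1, -0.0, -1.9]
width: 46.1
t 25.73 pos [499.9 -13.9 149.4] yaw 21.22 tilt [ 0.001 -1.    -0.001] w 46.1 F [-1.1 -0.  -1.9] M [ 0.01 -0.01  0.  ] j [-0.08 -0.24  1.92 -0.    1.45 -0.45]
units xyz [-0.01  0.15 -0.01]
turn units [0.01 0.   0.01]
```

```bash
python3 -m crank '[[0,0,0,0,0.08,-0.01,40],[0,0,0,0,0.08,0,40],[0,0,0,0,0.05,0,40],[0,0,0,0,0,0,40],[0,0,0,0,0,0,40]]'
python3 plan.py 499.9 -14.4 140 21.2
```

```text
clock: 26.15
eef_pos: [500.1, -14.2, 142.4]
tool_rot: [-1.552, -0.292, 0.289]
contact_force: [-0.3, 0.3, -1.9]
width: 46.0
t 26.15 pos [500.1 -14.2 142.4] yaw 21.23 tilt [ 0.001 -1.    -0.001] w 46.0 F [-0.3  0.3 -1.9] M [ 0.01 -0.02 -0.  ] j [-0.08 -0.23  1.93 -0.    1.44 -0.45]
units xyz [-0.01  0.08 -0.  ]
turn units [0.01 0.   0.01]
```

```bash
python3 -m crank '[[0,0,0,0,0.08,0,40],[0,0,0,0,0.05,0,40],[0,0,0,0,0.05,0,40],[0,0,0,0,0,0,40],[0,0,0,0,0,0,40]]'
python3 plan.py 499.9 -14.4 131.6 21.2
```

```text
clock: 26.57
eef_pos: [500.3, -14.3, 137.5]
tool_rot: [-1.552, -0.292, 0.289]
contact_force: [-2.3, 0.0, 3.3]
width: 45.8
t 26.57 pos [500.3 -14.3 137.5] yaw 21.23 tilt [ 0.002 -1.    -0.001] w 45.8 F [-2.3  0.   3.3] M [ 0.    0.56 -0.01] j [-0.08 -0.23  1.94 -0.    1.43 -0.45]
units xyz [-0.01  0.2   0.  ]
turn units [0.01 0.   0.02]
```

```bash
python3 -m crank '[[0,0,0,0,0.06,0,40],[0,0,0,0,0.06,0,40],[0,0,0,0,0.05,0,40],[0,0,0,0,0,0,40],[0,0,0,0,0,0,40]]'
python3 plan.py 499.9 -14.4 131.4 21.2
```

```text
clock: 26.98
eef_pos: [500.4, -14.3, 134.1]
tool_rot: [-1.552, -0.293, 0.288]
contact_force: [-5.0, -0.1, 8.0]
width: 46.2
t 26.98 pos [500.4 -14.3 134.1] yaw 21.23 tilt [ 0.003 -1.    -0.002] w 46.2 F [-5.  -0.1  8. ] M [ 0.06  1.01 -0.02] j [-0.08 -0.23  1.94 -0.    1.42 -0.45]
units xyz [-0.02  0.09  0.  ]
turn units [0.01 0.   0.02]
```

```bash
python3 -m crank '[[0.01,0,0.02,-0.02,0.05,0,40],[0,0,0,0,0.06,0,40],[0,0,0,0,0.05,0,40],[0,0,0,0,0,0,40],[0,0,0,0,0,0,40]]'
python3 plan.py 499.9 -14.4 131.2 21.2
```

```text
clock: 27.4
eef_pos: [500.4, -14.3, 132.6]
tool_rot: [-1.552, -0.293, 0.288]
contact_force: [-5.9, -0.4, 9.1]
width: 45.8
t 27.4 pos [500.4 -14.3 132.6] yaw 21.24 tilt [ 0.003 -1.    -0.001] w 45.8 F [-5.9 -0.4  9.1] M [ 0.07  1.3  -0.04] j [-0.08 -0.23  1.94  0.    1.42 -0.45]
units xyz [-0.02  0.05  0.  ]
turn units [0.01 0.01 0.03]
```

```bash
python3 -m crank '[[0,0,0,-0.03,0.06,0,40],[0,0,0,0,0.06,0,40],[0,0,0,0,0.06,0,40],[0,0,0,0,0.06,0,40],[0,0,0,0,0.06,0,40]]'
python3 plan.py 499.9 -14.4 131.2 21.2; python3 look.py 500 -14 130 q 30 scene; python3 plan.py
```

```text
clock: 27.82
eef_pos: [500.5, -14.4, 130.2]
tool_rot: [-1.552, -0.297, 0.285]
contact_force: [-14.4, 1.4, 24.0]
width: 45.7
t 27.82 pos [500.5 -14.4 130.2] yaw 21.25 tilt [ 0.007 -1.    -0.002] w 45.7 F [-14.4   1.4  24. ] M [ 0.13  2.93 -0.01] j [-0.08 -0.23  1.95  0.    1.41 -0.45]
units xyz [-0.02 -0.03  0.01]
turn units [0.02 0.01 0.06]
t 27.87 pos [500.5 -14.4 130.3] yaw 21.25 tilt [ 0.007 -1.    -0.003] w 46.1 F [-14.5   2.2  23.7] M [0.12 2.87 0.  ] j [-0.08 -0.23  1.95  0.    1.41 -0.45]
```

View pics/q.png

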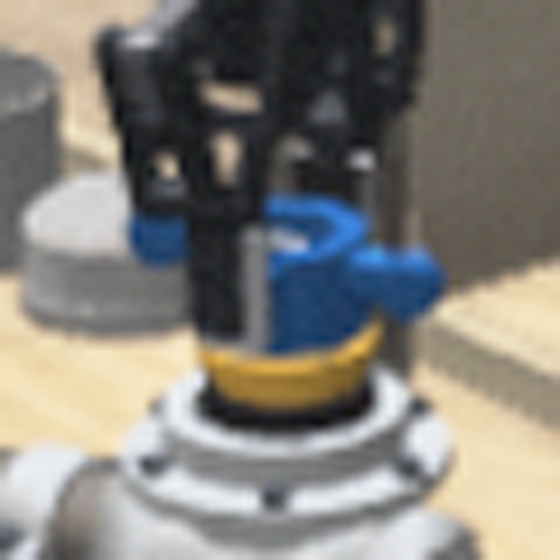

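```bash
python3 -m crank '[[0.02,0,0.06,-0.04,0,0.01,40],[0,0,0,0,0.04,0,40],[0,0,0,0,0.04,0,40],[0,0,0,0,0.04,0,40],[0,0,0,0,0.04,0,40]]'
python3 plan.py 499.9 -14.4 131.2 21.2
```

```text
clock: 28.28
eef_pos: [500.7, -14.4, 131.1]
tool_rot: [-1.552, -0.296, 0.287]
contact_force: [-6.8, -0.5, 13.1]
width: 45.9
t 28.28 pos [500.7 -14.4 131.1] yaw 21.26 tilt [ 0.005 -1.    -0.002] w 45.9 F [-6.8 -0.5 13.1] M [0.04 1.55 0.02] j [-0.08 -0.23  1.95  0.    1.42 -0.45]
units xyz [-0.02 -0.    0.01]
turn units [0.02 0.01 0.04]
```

```bash
python3 - <<'E'
from h import *
for k in range(8):
    i=env.get_image("scene" if k%2 else "top");s=env.sense();print(round(s["clock"],2),s["eef_pos"].round(1),s["contact_force"].round(1),round(s["width"],1))
cv2.imwrite("pics/r_scene.png",i[:,:,::-1])
E
python3 look.py 500 -14 130 r 30
```

```text
28.33 [500.7 -14.4 131. ] [-7.1  0.8 12. ] 45.9
28.38 [500.7 -14.3 131.1] [-6.3  0.5 11.8] 45.9
28.43 [500.7 -14.4 131.1] [-7.1 -0.3 12.8] 45.6
28.48 [500.7 -14.4 131.1] [-7.6 -0.1 11.4] 45.9
28.53 [500.7 -14.4 131.1] [-7.   0.1 11.6] 46.0
28.58 [500.7 -14.4 131.1] [-7.   0.5 10.4] 45.8
28.63 [500.7 -14.4 131.1] [-7.3  0.5 11.6] 46.0
28.68 [500.7 -14.4 131.1] [-8.   0.4 11.4] 46.0
```

View pics/r.png

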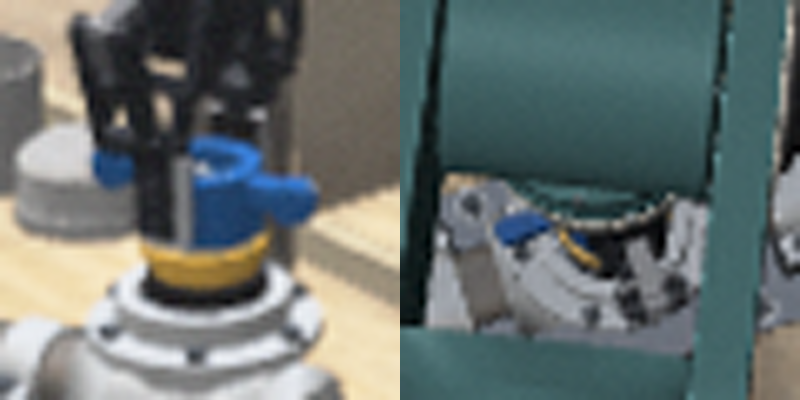

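View pics/r_scene.png

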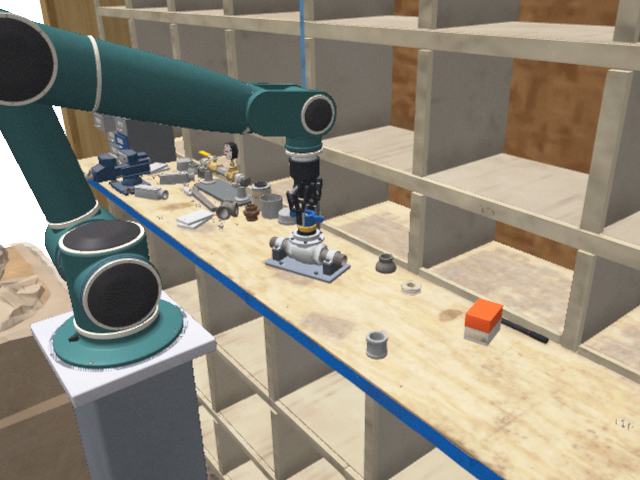

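```bash
python3 -m crank '[[0,0,0,-0.02,0.045,0,40],[0,0,0,0,0.045,0,40],[0,0,0,0,0.045,0,40],[0,0,0,0,0.045,0,40],[0,0,0,0,0.05,0,40]]'
python3 - <<'E'
from h import *
for k in range(12):
    i=env.get_image("scene");s=env.sense()
    if k%3==2: print(round(s["clock"],2),s["eef_pos"].round(1),s["contact_force"].round(1),s["moment"].round(2),round(s["width"],1))
E
```

```text
clock: 29.2
eef_pos: [500.7, -14.4, 130.3]
tool_rot: [-1.553, -0.298, 0.284]
contact_force: [-12.3, 1.0, 21.3]
width: 46.0
29.35 [500.7 -14.4 130.3] [-10.7   0.6  19.8] [ 0.1   2.39 -0.08] 45.9
29.5 [500.7 -14.4 130.3] [-11.8   1.5  19.4] [ 0.11  2.37 -0.05] 45.9
29.65 [500.7 -14.4 130.3] [-10.8   1.5  19.6] [ 0.09  2.37 -0.03] 45.6
29.8 [500.7 -14.4 130.3] [-11.5   1.4  19.8] [ 0.09  2.4  -0.07] 45.8
```

```bash
python3 -m crank '[[0.02,0,0.04,-0.02,0.02,0,40],[0,0,0,0,0.042,0,40],[0,0,0,0,0.043,0,40],[0,0,0,0,0.043,0,40],[0,0,0,0,0.043,0,40]]'
python3 - <<'E'
from h import *
for k in range(9):
    i=env.get_image("scene");s=env.sense()
    if k%3==2: print(round(s["clock"],2),s["eef_pos"].round(1),s["contact_force"].round(1),s["moment"].round(2),round(s["width"],1))
E
```

```text
clock: 30.22
eef_pos: [500.8, -14.4, 130.3]
tool_rot: [-1.552, -0.297, 0.286]
contact_force: [-10.9, 0.2, 19.9]
width: 45.9
30.37 [500.8 -14.4 130.3] [-10.    0.9  17.5] [0.05 2.09 0.  ] 46.3
30.52 [500.7 -14.4 130.3] [-10.8   0.9  17.6] [ 0.02  2.07 -0.04] 46.2
30.67 [500.7 -14.4 130.3] [-9.5  0.1 17.4] [0.08 2.06 0.03] 46.0
```

```bash
python3 -c "
from bench import env
print(env.sign_off())"
```

```text
the job is handed in; nothing more can be done
None
```

The stem is reassembled and handed in at 30.7 s of the 72 s: packing ring on its seat, then the gland follower nose down, then the handle. I turned the handle into line with the keys before lowering it. It slid down over the stem without resistance, so I didn't need to search for the mesh. The arm finished still gripping the handle and pressing.

**Last checks**
- **Travel:** the tool went down about 8 mm from first contact and stopped at 130.3 mm, so the spring seat is at or very near its bottom.
- **Force:** the wrist read a steady 17.5 N upward. That is about 21 N on the seat once the weights are added, so slightly more than the 18 N needed to bottom it.
- **Grip:** the width held at 46 mm, and position and force stayed steady for 0.45 s before hand-in.
- **Picture:** from the side camera, ring, follower and handle are stacked on the stem. The bystanders visible in that picture look unmoved by eye; I didn't measure them.

**Didn't go to plan or disagreed**
- **First grasp of the ring:** the fingers came in too high and landed on top of the ring with about 9 N. I reopened, lowered and regripped; no harm showed.
- **Stem position:** the two cameras disagreed by about 6 mm. I relied on the top camera, corrected from where the ring was gripped, and the parts slid on freely.
- **Pressing:** a sideways force of about 10 N remains while pressing. I eased off to settle just short of the bottom, but it came to rest at the bottom anyway.

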